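Tap a ragged stack of ceramic tiles square and pack it

ROBOT

A 6-joint arm with a two-finger parallel gripper is mounted at the origin on the work surface. World frame = base frame: x ahead of the robot, y to its left, z up, the work surface at z = 0. Lengths are in m, angles in rad, forces in N, time in s.
With the tool pointing down it reaches from about 0.4 to 0.825 m from the base axis. Payload 7 kg.
Tool frame: the origin (TCP) lies on the centre line of the jaws, within the pads' length; the fingertips stand 22 mm ahead of it and the grasp point (between the pads) lies 3 mm ahead of it; z points along the fingers, y is the line along which they close (so a half turn about z gives the same grasp; the last joint's range is limited). The gripper opens to 88 mm and grips with 3 to 60 N. Pads are 19 mm wide; open, the fingers measure 130 mm over their backs; the gripper's body (78 mm by 193 mm) begins 47 mm behind the grasp point.
Start: joints at [1.538, 0.359, 0.012, 0, -1.224, -0.288], TCP at [0.213, 0.641, 0.218] pointing down, gripper open.
Joint ranges: [-3.07, 3.07], [-1.43, 2.12], [-1.02, 1.25], [-3.03, 1.67], [-3.05, -0], [-3.03, 3.03]. Speed limits (rad/s): [2.39, 2.39, 3.01, 3.14, 3.14, 3.14].

INTERFACE

Orientations are given as [roll, pitch, yaw] about the fixed x, y, z axes, in that order (R = Rz(yaw) Ry(pitch) Rx(roll)).
In Python, from station import arm gives the robot as it stands.
- The arm moves only by the tool arm_command, never from a script. Its argument "series" is one flat list of numbers, 7 for each row, row after row: the turn, a rotation vector about the tool's x, y, z each as a share of 90 degrees, from -1 to 1, then the shift along the tool's x, y, z each as a share of 0.1 m, from -1 to 1, then the opening, from 0 (shut) to 1 (fully open). A call has 1 to 8 rows; each row is the pose to reach, as a shift and turn from the pose commanded when the call began, along the tool's axes at that moment; what a row does not reach only later rows make up. A row lasts 1/8 s, in which the tool goes at most 62.5 mm and 10.7 degrees, less where a joint would pass 70% of its speed; a pose out of reach is approached as far as the arm can. A call with a number of a shift or a turn outside -1 to 1 is refused whole. A call with a gripper value outside its range is refused whole. The fingers move at their own pace and stop on an object; "force" is the grip in N (left out, the last holds). Time passes only in rows, so rows that repeat a pose let the fingers close. It gives the time, the measured TCP pose, the force, the opening and the grip force at its end, in the units of the state.
- arm.get_state(): the state, without advancing time (a new reading comes with each control period).
- arm.grab_frame(name): name is "scene" or "top" or "wrist"; returns the picture (480x640x3 uint8, blue, green, red); there is no depth.
- arm.camera_model(name): a dict with "fovy" (degrees; the focal length in pixels is half the picture's height over the tangent of half this angle, whatever the lens; pixels are square), "cx", "cy" (the principal point, pixels), "D" ([k1, k2, p1, p2, k3] as OpenCV has them; the pictures are not rectified), "pose" (4x4, takes a point from camera to world coordinates). Camera axes: x right, y down, z forward; pixel columns grow to the right and rows downward; lengths in m; the calibration is good to about 2 mm. A picture is of the moment at which its call begins: read the wrist's pose just before it. camera_model takes no time and is no camera call; for the wrist camera it gives the pose at the moment of the call.
- arm.job_done(): hands the job in; it is judged then, once.
The state is a dict: "t": time; "q": joint angles; "qd": joint speeds; "joint_efforts": joint torques, N m; "eef_pos": TCP position; "ee_rot": TCP orientation; "force": force on the tool from outside, world axes, zero at the start; "moment": the same for the moment, N m; "width": finger opening in m; "gripper_force": force on a finger pad.
Only numpy, scipy, OpenCV 4.12 (cv2) and the standard library are available. Lean on these libraries where they do the work, as an engineer would, in place of code of your own. Each camera call takes 0.05 s, during which the arm holds its last target. There are 200 camera calls.

TASK

Move the ragged stack of four bare ceramic tiles from the drying stand to the jogging board and tap it snugly into the corner of the board, flush against both fences and with all edges in line, and let go. Then take hold of the stack again and set it down, still square, in the empty cell of the carton. Do not shift or knock over the jar, the bauble or the bell that stand among the work.

Things in the scene. Friction and masses are not known exactly. Their poses are not given: they have to be found in the camera images.
- tile1: Plain white unglazed ceramic tile, 46 mm along its x, 60 mm along its y, 7 mm thick; number 1 from the bottom of the ragged stack of four, all alike (28 mm high in all). Origin: centre of its underside, z up.
- tile2: Plain white unglazed ceramic tile, 46 mm along its x, 60 mm along its y, 7 mm thick; number 2 from the bottom of the ragged stack of four, all alike (28 mm high in all). Origin: centre of its underside, z up.
- tile3: Plain white unglazed ceramic tile, 46 mm along its x, 60 mm along its y, 7 mm thick; number 3 from the bottom of the ragged stack of four, all alike (28 mm high in all). Origin: centre of its underside, z up.
- tile4: Plain white unglazed ceramic tile, 46 mm along its x, 60 mm along its y, 7 mm thick; number 4 from the bottom of the ragged stack of four, all alike (28 mm high in all). Origin: centre of its underside, z up.
- stand: Wooden drying stand, fixed. Origin: centre of its underside. Bed 90 mm (x) by 50 mm (y), top 14 mm high; the stack lies on it, its 60 mm length along y, ends overhanging. Two rails (x = 33 to 41 and -33 to -41 mm, tops 44 mm above the table) leave no finger room at the tiles' long sides: take the stack there across its length, from above.
- board: Plywood jogging board, fixed, 120 mm (x) by 160 mm (y), top 8 mm high. Origin: centre of its underside. Two aluminium fences, 15 mm thick, tops 44 mm above the table: the end fence, a wall with its face at y = 65 mm, from x = -30 to 45 mm; the side fence, two blocks with faces at x = 45 mm, at y = -45 to 16 and 54 to 68 mm, with a gap for a finger between.
- corner (a point): Inner corner of the jogging board where the two fence faces meet, on the board's top face; axes as the board's. The snug stack lies with its 60 mm length along y, its centre 23 mm to -x and 30 mm to -y of here (x = 22, y = 35 mm in the board's frame).
- carton: Shallow open cardboard carton, fixed, 134 mm (x) by 155 mm (y), 36 mm high, walls and floor 5 mm. Origin: centre of its underside. A partition as high as the walls makes two cells side by side along y, each 124 mm (x) by 70 mm (y) inside; the one at +y holds a packed stack of tiles, the one at -y is empty.
- cell (a point): Centre of the inner floor of the carton's empty cell (5 mm above the table); axes as the carton's. The stack goes here with its 60 mm length along y; fingers fit only beside its long sides (+-x).
- jar: Bystander: small amber glass jar with a steel cap, 48 mm across, 50 mm high. Origin: centre of its underside.
- bauble: Bystander: red ball ornament, 56 mm across, on a small wooden foot, about 70 mm high. Origin: centre of its underside.
- bell: Bystander: brass bell ornament, 60 mm across, 60 mm high. Origin: centre of its underside.
Mind the look-alikes: they are no part of the job. Leave any green, orange or yellow look-alike of the board alone.

How it is judged:
On the way:
1. the four tiles lie in a stack on the jogging board, flush against both fences within 2.5 mm, edges in line within 3 mm, at rest and not touched by the fingers (horizontal distance between each of tile2, tile3, tile4 and tile1 below 0.003 m and angle between the x axis of each of tile2, tile3, tile4 and the x axis of tile1, either way round below 0.06 rad and angle between the x axis of tile1 and the x axis of board, either way round below 0.06 rad and angle between each of tile1, tile2, tile3, tile4's own z axis and vertical below 0.05 rad and linear speed of each of tile1, tile2, tile3, tile4 below 0.02 m/s and x of tile1 in the frame of corner between -0.0255 and -0.0205 m and y of tile1 in the frame of corner between -0.0325 and -0.0275 m and z of tile1 in the frame of corner between -0.002 and 0.024 m and contact force between each of tile1, tile2, tile3, tile4 and the fingers below 0.05 N and x of tile2 in the frame of corner between -0.0255 and -0.0205 m and y of tile2 in the frame of corner between -0.0325 and -0.0275 m and z of tile2 in the frame of corner between -0.002 and 0.024 m and x of tile3 in the frame of corner between -0.0255 and -0.0205 m and y of tile3 in the frame of corner between -0.0325 and -0.0275 m and z of tile3 in the frame of corner between -0.002 and 0.024 m and x of tile4 in the frame of corner between -0.0255 and -0.0205 m and y of tile4 in the frame of corner between -0.0325 and -0.0275 m and z of tile4 in the frame of corner between -0.002 and 0.024 m), for 0.2 s.
At the end, for the whole second after the job is handed in: All four tiles lie flat, stacked and at rest in the empty cell of the carton, in line with one another within 4 mm and 0.08 rad; the cell's walls leave 5 mm either way along the tiles' length (horizontal distance between each of tile2, tile3, tile4 and tile1 below 0.004 m and angle between the x axis of each of tile2, tile3, tile4 and the x axis of tile1, either way round below 0.08 rad and angle between each of tile1, tile2, tile3, tile4's own z axis and vertical below 0.05 rad and linear speed of each of tile1, tile2, tile3, tile4 below 0.02 m/s and x of tile1 in the frame of cell between -0.041 and 0.041 m and y of tile1 in the frame of cell between -0.0065 and 0.0065 m and z of tile1 in the frame of cell between -0.002 and 0.024 m and x of tile2 in the frame of cell between -0.041 and 0.041 m and y of tile2 in the frame of cell between -0.0065 and 0.0065 m and z of tile2 in the frame of cell between -0.002 and 0.024 m and x of tile3 in the frame of cell between -0.041 and 0.041 m and y of tile3 in the frame of cell between -0.0065 and 0.0065 m and z of tile3 in the frame of cell between -0.002 and 0.024 m and x of tile4 in the frame of cell between -0.041 and 0.041 m and y of tile4 in the frame of cell between -0.0065 and 0.0065 m and z of tile4 in the frame of cell between -0.002 and 0.024 m); the robot touches nothing.
It fails at once if the jar is shifted by more than 30 mm or knocked over (distance of jar from where it was at the start of the episode above 0.03 m or angle between jar's own z axis and vertical above 0.5 rad).
It fails at once if the bauble is shifted by more than 30 mm or knocked over (distance of bauble from where it was at the start of the episode above 0.03 m or angle between bauble's own z axis and vertical above 0.5 rad).
It fails at once if the bell is shifted by more than 30 mm or knocked over (distance of bell from where it was at the start of the episode above 0.03 m or angle between bell's own z axis and vertical above 0.5 rad).
It also fails if it takes over 72 s, if anything falls off the work surface, if the arm or the gripper's body presses on something with over 40 N, if the wrist force passes 120 N, or if a joint passes its speed limit or range.

## Working session

There is one attempt and no reset: what is moved stays moved. The work goes in short steps, Python scripts to look and compute and a tool call to move; the robot and the scene stay as the last step left them, time stands still between calls to the robot, and variables do not carry over. Pictures are saved under pics/ and viewed, at most 10 in all, crops included, and the job is handed in when it is done.

Besides the shell and the picture viewer there is one more tool, called as name(argument=value, ...), one argument or row to a line, values as JSON. arm_command: Moves the arm, as the interface text tells. Its arguments: {"type":"object","properties":{"series":{"type":"array"},"force":{"type":"number"}},"required":["series"]}

```bash
mkdir -p pics && ls
python3 - <<'E'
from station import arm
import cv2,numpy as np
s=arm.get_state();print(s)
for n in("top","scene"):
    cv2.imwrite(f"pics/{n}0.png",arm.grab_frame(n));m=arm.camera_model(n);print(n,m["fovy"],m["cx"],m["cy"],m["D"],np.round(m["pose"],3).tolist())
E
```

```text
pics
{'t': 0.0, 'q': array([ 1.53810360e+00,  3.59366176e-01,  1.10471478e-02, -3.62487610e-04,
       -1.22407484e+00, -2.88101921e-01]), 'qd': array([-0.00259904,  0.00031777,  0.00012542, -0.00018445, -0.00036227,
       -0.00084076]), 'joint_efforts': array([-1.12643229e-03, -5.82722211e+01,  2.93062431e+01,  6.99694186e+00,
        7.00664241e-03, -1.47305182e-04]), 'eef_pos': array([0.21270392, 0.64007859, 0.21672876]), 'ee_rot': array([ 3.13996412e+00, -1.27243784e-04, -3.20918000e-01]), 'force': array([ 0.22901467, -0.08614118,  0.61838154]), 'moment': array([-0.00393843,  0.00023216,  0.02454687]), 'gripper_force': 0.0, 'width': 0.08762832785120742}
top 57.02361454549974 311.52640898042324 240.6946216566142 [-0.08250794  0.          0.          0.          0.        ] [[-0.002, -0.995, 0.098, 0.426], [-1.0, 0.003, 0.005, 0.001], [-0.005, -0.098, -0.995, 0.926], [0.0, 0.0, 0.0, 1.0]]
scene 46.913482332580855 316.8538313038205 230.84863066149953 [-0.04420196  0.          0.          0.          0.        ] [[-0.664, 0.6, -0.446, 0.955], [0.747, 0.521, -0.412, 0.417], [-0.015, -0.607, -0.795, 0.866], [0.0, 0.0, 0.0, 1.0]]
```

View pics/top0.png

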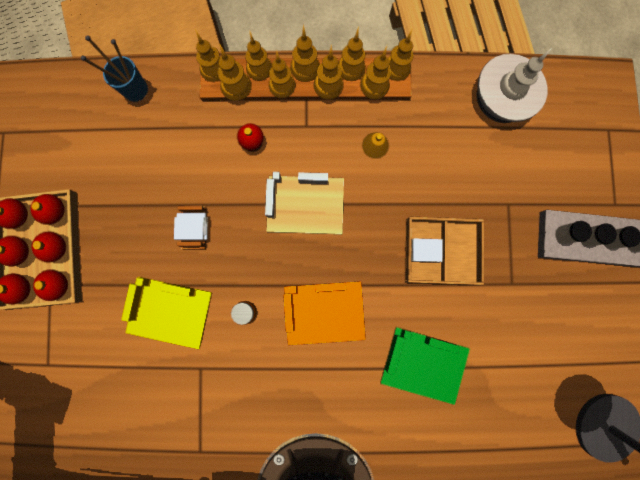

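View pics/scene0.png

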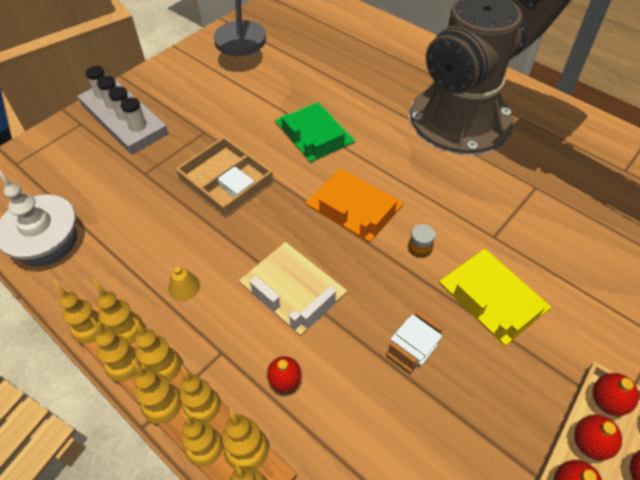

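```bash
cat > h.py <<'E'
from station import arm
import cv2,numpy as np
from scipy.spatial.transform import Rotation as Ro
def p2w(m,pts,z):
    """pixels -> world xy at height z (m = camera model)"""
    f=240/np.tan(np.radians(m["fovy"])/2);K=np.array([[f,0,m["cx"]],[0,f,m["cy"]],[0,0,1]])
    u=cv2.undistortPoints(np.array(pts,float).reshape(-1,1,2),K,np.array(m["D"]))[:,0]
    P=np.array(m["pose"]);d=np.c_[u,np.ones(len(u))]@P[:3,:3].T;o=P[:3,3]
    return (o+d*((np.broadcast_to(z,len(u))-o[2])/d[:,2])[:,None])[:,:2]
def w2p(m,X):
    f=240/np.tan(np.radians(m["fovy"])/2);K=np.array([[f,0,m["cx"]],[0,f,m["cy"]],[0,0,1]])
    T=np.linalg.inv(m["pose"]);return cv2.projectPoints(np.array(X,float).reshape(-1,1,3),cv2.Rodrigues(T[:3,:3])[0],T[:3,3],K,np.array(m["D"]))[0][:,0]
def go(x,y,z,yaw):
    """row (turn, shift) from the measured pose to a tool-down pose"""
    s=arm.get_state();R=Ro.from_euler("xyz",s["ee_rot"]);T=Ro.from_euler("xyz",[np.pi,0,yaw])
    r=(R.inv()*T).as_rotvec()/(np.pi/2);d=R.inv().apply(np.array([x,y,z])-s["eef_pos"])/.1
    print("row turn",np.round(r,3),"shift",np.round(d,3),"t",round(s["t"],2))
E
python3 - <<'E'
from h import *
m=arm.camera_model("top")
print("stack",p2w(m,[(175,212),(206,211),(208,239),(176,241)],.042))
print("board",p2w(m,[(268,179),(344,178),(343,234),(266,231)],.008))
print("carton",p2w(m,[(408,217),(484,219),(483,285),(406,282)],.036))
print("bauble,bell,jar",p2w(m,[(250,137),(376,145),(243,313)],[.035,.03,.05]))
go(.43,.22,.25,0)
w=arm.camera_model("wrist");T=w["pose"];print(np.round(T,3),w["fovy"],w["D"])
E
```

```text
stack [[0.57278447 0.28482699]
 [0.57444109 0.22070254]
 [0.51707224 0.2153136 ]
 [0.51319698 0.28097534]]
board [[ 0.64831121  0.0981301 ]
 [ 0.64983568 -0.06322081]
 [ 0.53024626 -0.05985929]
 [ 0.53706903  0.10137563]]
carton [[ 0.56163425 -0.19122394]
 [ 0.55740744 -0.34908767]
 [ 0.42228795 -0.34167023]
 [ 0.42949395 -0.1840987 ]]
bauble,bell,jar [[ 0.73184776  0.13392687]
 [ 0.71509898 -0.12956379]
 [ 0.3694194   0.14119927]]
row turn [ 0.001  0.    -0.204] shift [ 3.387  3.302 -0.327] t 0.1
[[-0.315 -0.906 -0.282  0.289]
 [-0.949  0.301  0.093  0.615]
 [ 0.001  0.297 -0.955  0.384]
 [ 0.     0.     0.     1.   ]] 70.0224836532388 [0.01186378 0.         0.         0.         0.        ]
```

arm_command(
  series=[0, 0, 0, 0.95, 0.5, 0, 1, 0, 0, 0, 0.95, 0.5, 0, 1, 0, 0, 0, 0.95, 0.5, 0, 1],
)

```text
t: 0.48
eef_pos: [0.289, 0.5609, 0.2177]
ee_rot: [3.141, -0.0, -0.324]
force: [0.0, 1.5, 0.3]
width: 0.0878
gripper_force: 0.0
```

arm_command(
  series=[0, 0, 0, 0.95, 0.5, 0, 1, 0, 0, 0, 0.95, 0.5, 0, 1, 0, 0, 0, 0.95, 0.5, 0, 1],
)

```text
t: 0.85
eef_pos: [0.3629, 0.4841, 0.2176]
ee_rot: [3.141, 0.0, -0.323]
force: [-0.2, 0.6, 0.5]
width: 0.0876
gripper_force: 0.0
```

arm_command(
  series=[0, 0, 0, 0.95, 0.5, 0, 1, 0, 0, 0, 0.95, 0.5, 0, 1, 0, 0, 0, 0.95, 0.5, 0, 1],
)

```text
t: 1.23
eef_pos: [0.437, 0.4073, 0.2174]
ee_rot: [3.141, 0.0, -0.323]
force: [0.2, -1.0, -0.9]
width: 0.0875
gripper_force: 0.0
```

arm_command(
  series=[0, 0, 0, 0.95, 0.5, 0, 1, 0, 0, 0, 0.95, 0.5, 0, 1, 0, 0, 0, 0.95, 0.5, 0, 1],
)

```text
t: 1.6
eef_pos: [0.5113, 0.3303, 0.2172]
ee_rot: [3.141, 0.0, -0.323]
force: [-0.3, 0.6, -0.0]
width: 0.0875
gripper_force: 0.0
```

arm_command(
  series=[0, 0, -0.25, 0.9, 0.5, 0.4, 1, 0, 0, -0.25, 0.9, 0.5, 0.4, 1, 0, 0, -0.25, 0.9, 0.5, 0.4, 1, 0, 0, -0.25, 0.9, 0.5, 0.4, 1],
)

```text
t: 2.1
eef_pos: [0.5797, 0.2565, 0.1775]
ee_rot: [-3.142, 0.0, 0.071]
force: [-0.2, 0.2, 0.6]
width: 0.0877
gripper_force: 0.0
```

Run:
```python
from h import *
s=arm.get_state();print(s["t"],s["eef_pos"],s["ee_rot"])
np.save("w1.npy",arm.camera_model("wrist"),allow_pickle=True)
I=arm.grab_frame("wrist");cv2.imwrite("pics/w1.png",I)
```

```text
2.1 [0.57966874 0.25646877 0.17753074] [-3.14159154e+00  1.69178413e-04  7.10897225e-02]
```

View pics/w1.png

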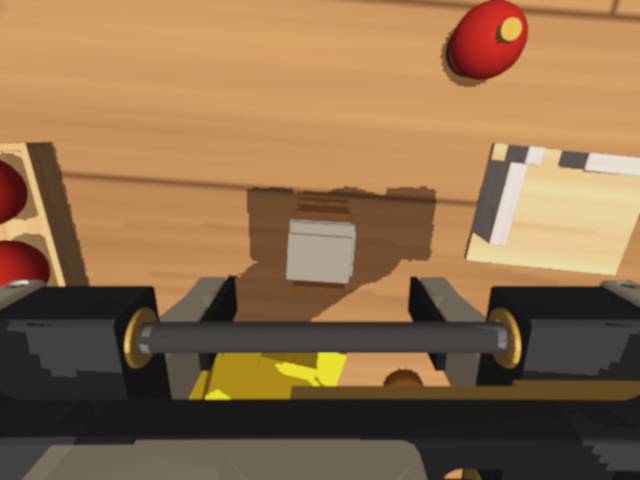

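Run:
```python
from h import *
I=cv2.imread("pics/w1.png")
cv2.imwrite("pics/w1c.png",cv2.resize(I[185:305,260:380],(600,600),interpolation=cv2.INTER_CUBIC))
```

```text
(no output)
```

View pics/w1c.png

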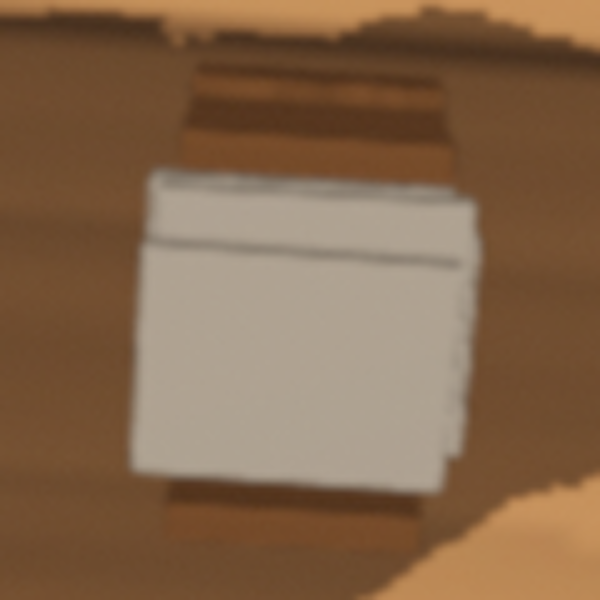

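Run:
```python
from h import *
m=np.load("w1.npy",allow_pickle=True).item()
P=lambda l:np.array(l)/5+[260,185]
t=p2w(m,P([(147,243),(460,263),(442,490),(132,470)]),.042);print(t,t.mean(0))
print("len",np.linalg.norm(t[0]-t[1]),np.linalg.norm(t[1]-t[2]))
for a,b in((0,3),(1,2)):d=t[a]-t[b];print("yaw",np.arctan2(d[1],d[0]))
for a,b in((0,1),(3,2)):d=t[a]-t[b];print("yaw",np.arctan2(-d[0],d[1]))
print("tile below",p2w(m,P([(150,172),(475,200),(462,455)]),.035))
print("stand rail far top corners",p2w(m,P([(187,130),(455,147),(195,65),(443,83)]),[.044,.044,.0,0]))
print("board",p2w(m,[(494,143),(467,259),(617,275)],[.008]*3))
print("fence end: face top corners",p2w(m,[(523,162),(504,244),(492,239)],[.044]*3))
```

```text
[[0.56470525 0.28603464]
 [0.56498726 0.22789797]
 [0.51876864 0.2268888 ]
 [0.51868555 0.28693798]] [0.54178668 0.25693985]
len 0.05813735367652899 0.04622964018250714
yaw -0.019626837732346164
yaw 0.021831316854963888
yaw 0.004850756544636365
yaw 0.00138372048197636
tile below [[0.57641826 0.28662286]
 [0.57536184 0.22550367]
 [0.52329674 0.22285456]]
stand rail far top corners [[0.58714069 0.27961   ]
 [0.58746261 0.23116766]
 [0.59016144 0.2811962 ]
 [0.5900658  0.2303691 ]]
board [[ 0.65764528  0.09916444]
 [ 0.5394513   0.10130668]
 [ 0.53301422 -0.05956965]]
fence end: face top corners [[0.6440546  0.08839502]
 [0.5695058  0.08748792]
 [0.57351078 0.09953892]]
```

arm_command(
  series=[0, 0, 0.045, -0.337, -0.014, 0.4, 1, 0, 0, 0.045, -0.337, -0.014, 0.7, 1, 0, 0, 0.045, -0.337, -0.014, 0.9, 1, 0, 0, 0.045, -0.337, -0.014, 0.9, 1],
  force=15,
)

```text
t: 2.65
eef_pos: [0.545, 0.2551, 0.087]
ee_rot: [3.141, 0.001, 0.002]
force: [1.5, -0.2, 0.2]
width: 0.088
gripper_force: 0.0
```

Run:
```python
from h import *
s=arm.get_state();print(s["t"],s["eef_pos"],s["ee_rot"],s["force"]);go(.546,.2555,.031,0)
```

```text
2.65 [0.54501697 0.25505202 0.0869918 ] [3.14055849e+00 1.40743231e-03 1.96138399e-03] [ 1.53609625 -0.19217219  0.21057694]
row turn [0.001 0.001 0.001] shift [ 0.011 -0.005  0.56 ] t 2.65
```

arm_command(
  series=[0, 0, 0, 0.01, 0, 0.3, 1, 0, 0, 0, 0.01, 0, 0.5, 1, 0, 0, 0, 0.01, 0, 0.56, 1, 0, 0, 0, 0.01, 0, 0.56, 1],
)

```text
t: 3.15
eef_pos: [0.5477, 0.2549, 0.0326]
ee_rot: [-3.141, -0.001, 0.002]
force: [0.6, -0.2, 0.3]
width: 0.0879
gripper_force: 0.0
```

arm_command(
  series=[0, 0, 0, 0, 0, 0, 0.75, 0, 0, 0, 0, 0, 0, 0.72, 0, 0, 0, 0, 0, 0, 0.69, 0, 0, 0, 0, 0, 0, 0.66, 0, 0, 0, 0, 0, 0, 0.6, 0, 0, 0, 0, 0, 0, 0.5, 0, 0, 0, 0, 0, 0, 0.5],
  force=15,
)

```text
t: 4.03
eef_pos: [0.5475, 0.2542, 0.0319]
ee_rot: [-3.141, -0.0, 0.001]
force: [-1.0, 0.1, 3.3]
width: 0.059
gripper_force: 15.0
```

arm_command(
  series=[0, 0, 0, 0, 0, -0.15, 0.5, 0, 0, 0, 0, 0, -0.4, 0.5, 0, 0, 0, 0, 0, -0.8, 0.5, 0, 0, 0, 0, 0, -1, 0.5],
  force=30,
)

```text
t: 4.53
eef_pos: [0.548, 0.2545, 0.1347]
ee_rot: [-3.14, -0.002, 0.001]
force: [0.6, 0.2, -0.9]
width: 0.0577
gripper_force: 30.0
```

arm_command(
  series=[0, 0, 0, 0, 0.2, -0.2, 0.5, 0, 0, 0, 0, 0.5, -0.4, 0.5, 0, 0, 0, 0, 0.9, -0.4, 0.5],
)

```text
t: 4.9
eef_pos: [0.5479, 0.1631, 0.1739]
ee_rot: [-3.14, -0.002, 0.002]
force: [0.3, 0.2, -0.5]
width: 0.0577
gripper_force: 30.0
```

arm_command(
  series=[0, 0, 0, 0, 0.4, 0, 0.5, 0, 0, 0, 0, 0.9, 0, 0.5, 0, 0, 0, 0, 0.9, 0, 0.5],
)

```text
t: 5.28
eef_pos: [0.5465, 0.0704, 0.1721]
ee_rot: [3.141, 0.001, -0.002]
force: [0.4, 0.0, -0.5]
width: 0.058
gripper_force: 30.0
```

arm_command(
  series=[0, 0, 0, 0, 0.4, 0, 0.5, 0, 0, 0, 0, 0.5, 0, 0.5, 0, 0, 0, 0, 0.5, 0, 0.5],
)

```text
t: 5.65
eef_pos: [0.5474, 0.0236, 0.1719]
ee_rot: [-3.142, 0.0, -0.0]
force: [0.8, 1.3, -1.1]
width: 0.058
gripper_force: 30.0
```

Run:
```python
from h import *
s=arm.get_state();print(s["t"],s["eef_pos"],s["ee_rot"],s["force"])
np.save("w2.npy",arm.camera_model("wrist"),allow_pickle=True)
I=arm.grab_frame("wrist");cv2.imwrite("pics/w2.png",I);cv2.imwrite("pics/w2c.png",cv2.resize(I[60:360,120:520],(800,600),interpolation=cv2.INTER_CUBIC))
```

```text
5.65 [0.54743803 0.02356212 0.17188191] [-3.14152327e+00  1.46713442e-05 -6.18256148e-05] [ 0.75459875  1.31054207 -1.0809767 ]
```

View pics/w2c.png

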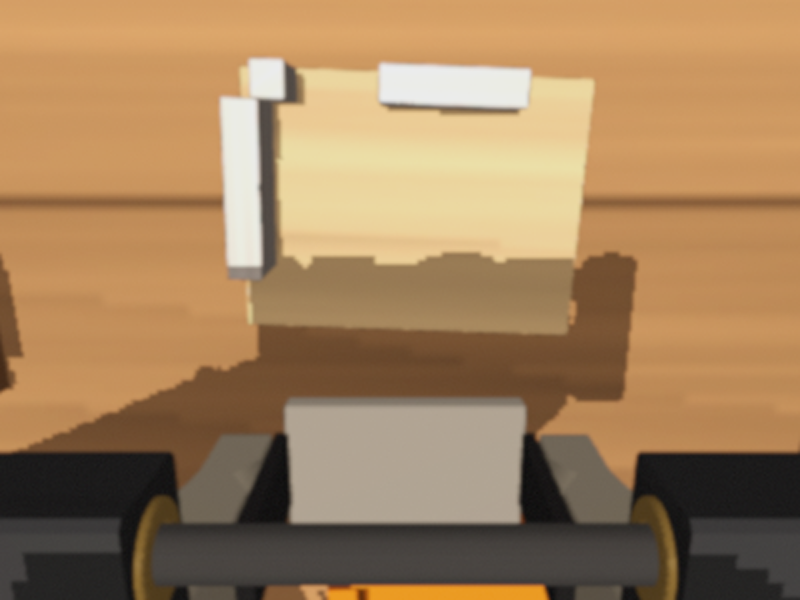

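```bash
cat > fit.py <<'E'
from h import *
from scipy.optimize import least_squares
def fit(m,px,B,z,p0):
    """planar pose (x,y,yaw) of a body from pixels of its points"""
    B=np.array(B)/1e3;z=np.array(z)/1e3
    def f(p):
        c,s=np.cos(p[2]),np.sin(p[2]);X=np.c_[B@np.array([[c,s],[-s,c]])+p[:2],z]
        return (w2p(m,X)-px).ravel()
    r=least_squares(f,p0,loss="soft_l1");print(np.round(r.x,4),"resid px",np.round(r.fun.reshape(-1,2),1).tolist());return r.x
E
python3 - <<'E'
from fit import *
m=np.load("w2.npy",allow_pickle=True).item()
px=np.array([(594,80),(568,333),(249,323),(240,67),(380,102),(529,107),(531,68),(379,62),(259,97),(262,266),(286,100),(284,58)])/2+[120,60]
B=[(60,-80),(-60,-80),(-60,80),(60,80),(45,16),(45,-45),(60,-45),(60,16),(45,65),(-30,65),(45,54),(60,54)]
fit(m,px,B,[8]*4+[44]*8,[.595,.02,-.03])
E
```

```text
[ 0.5954  0.0197 -0.0346] resid px [[1.0, -1.0], [-0.3, 0.7], [-0.2, 0.3], [-0.2, -1.2], [-0.6, 0.1], [0.0, 0.3], [0.7, -0.2], [0.4, 0.0], [-0.7, 0.2], [0.4, 7.1], [-0.5, -0.7], [0.1, 0.2]]
```

arm_command(
  series=[0, 0, 0.022, 0.257, 0.111, 0.3, 0.5, 0, 0, 0.022, 0.257, 0.111, 0.7, 0.5, 0, 0, 0.022, 0.257, 0.111, 1, 0.5, 0, 0, 0.022, 0.257, 0.111, 1, 0.5],
)

```text
t: 6.2
eef_pos: [0.5717, 0.0134, 0.0695]
ee_rot: [3.14, 0.005, -0.033]
force: [-0.6, 0.7, -0.3]
width: 0.0577
gripper_force: 30.0
```

arm_command(
  series=[0, 0, 0, 0, 0, 0.2, 0.5, 0, 0, 0, 0, 0, 0.35, 0.5, 0, 0, 0, 0, 0, 0.38, 0.5, 0, 0, 0, 0, 0, 0.38, 0.5],
)

```text
t: 6.7
eef_pos: [0.5737, 0.0132, 0.0342]
ee_rot: [-3.142, -0.0, -0.033]
force: [0.0, 0.1, 0.1]
width: 0.0578
gripper_force: 30.0
```

Run:
```python
from h import *
s=arm.get_state();print(s["t"],s["eef_pos"],s["ee_rot"],s["force"]);go(.5731,.0125,.0312,-.0346)
```

```text
6.7 [0.57367976 0.01320066 0.03420279] [-3.14156873e+00 -4.97703263e-04 -3.30245810e-02] [0.02433505 0.11083017 0.09467498]
row turn [-0.    -0.     0.001] shift [-0.006  0.007  0.03 ] t 6.7
```

arm_command(
  series=[0, 0, 0, 0, 0, 0.02, 0.5, 0, 0, 0, 0, 0, 0.035, 0.5, 0, 0, 0, 0, 0, 0.035, 0.5],
)

```text
t: 7.08
eef_pos: [0.5733, 0.0129, 0.0302]
ee_rot: [-3.142, -0.0, -0.033]
force: [-0.9, 0.5, -1.2]
width: 0.0577
gripper_force: 30.0
```

arm_command(
  series=[0, 0, 0, 0, 0, 0, 0.5, 0, 0, 0, 0, 0, 0, 0.5, 0, 0, 0, 0, 0, 0, 0.5],
  force=3,
)

```text
t: 7.45
eef_pos: [0.5733, 0.013, 0.0302]
ee_rot: [3.142, 0.0, -0.033]
force: [-0.4, 0.4, -0.4]
width: 0.0596
gripper_force: 3.0
```

arm_command(
  series=[0, 0, 0, 0, 0, 0, 0.71, 0, 0, 0, 0, 0, 0, 0.73, 0, 0, 0, 0, 0, -0.005, 0.73, 0, 0, 0, 0, 0, -0.005, 0.73, 0, 0, 0, 0, 0, -0.005, 0.68, 0, 0, 0, 0, 0, -0.005, 0.6, 0, 0, 0, 0, 0, -0.005, 0.6, 0, 0, 0, 0, 0, -0.005, 0.6],
  force=10,
)

```text
t: 8.45
eef_pos: [0.5733, 0.013, 0.0306]
ee_rot: [3.142, 0.0, -0.033]
force: [0.2, 1.0, -0.4]
width: 0.0525
gripper_force: 0.0
```

arm_command(
  series=[0, 0, 0, 0, 0, 0, 0.72, 0, 0, 0, 0, 0, 0, 0.75, 0, 0, 0, 0, 0, 0, 0.85, 0, 0, 0, 0, 0, -0.4, 0.9, 0, 0, 0, -0.2, 0, -0.8, 0.9, 0, 0, 0, -0.2, 0, -0.9, 0.9, 0, 0, 0, -0.2, 0, -0.9, 0.9],
)

```text
t: 9.32
eef_pos: [0.5538, 0.0139, 0.1214]
ee_rot: [-3.141, -0.002, -0.033]
force: [0.3, -0.7, -0.2]
width: 0.0788
gripper_force: 0.0
```

Run:
```python
from h import *
s=arm.get_state();print(s["t"],s["eef_pos"],s["ee_rot"],s["force"],s["q"])
np.save("w3.npy",arm.camera_model("wrist"),allow_pickle=True)
I=arm.grab_frame("wrist");cv2.imwrite("pics/w3.png",I);cv2.imwrite("pics/w3c.png",cv2.resize(I[40:340,140:540],(800,600),interpolation=cv2.INTER_CUBIC))
```

```text
9.325 [0.55382988 0.01387999 0.12139015] [-3.14077553e+00 -1.83796276e-03 -3.32341636e-02] [ 0.29960893 -0.66896207 -0.24734848] [ 3.78571872e-01  2.43779749e-01 -3.89298557e-01 -1.63216802e-05
 -9.35706647e-01  1.15900071e+00]
```

View pics/w3c.png

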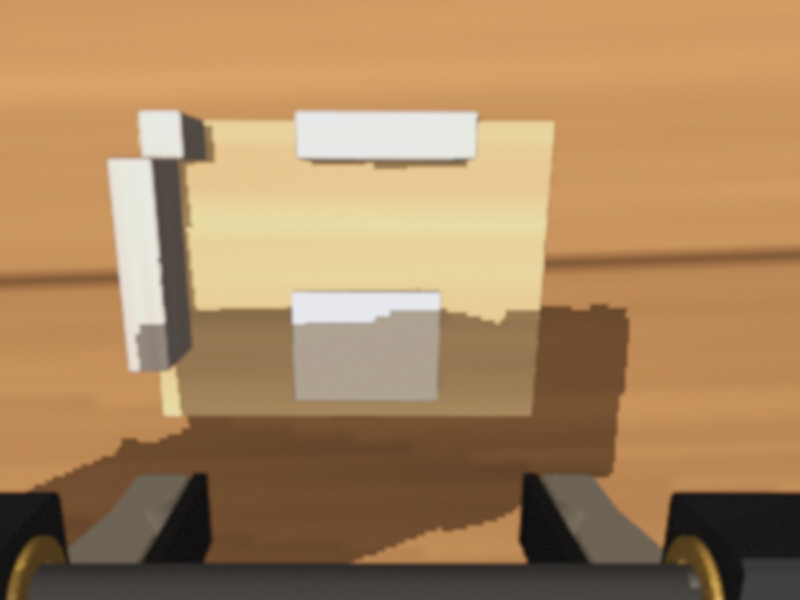

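Run:
```python
from fit import *
m=np.load("w3.npy",allow_pickle=True).item()
o=[140,40]
px=np.array([(554,122),(531,416),(164,416),(297,158),(476,157),(477,113),(295,112),(155,158),(170,370),(183,158),(181,111)])/2+o
B=[(60,-80),(-60,-80),(-60,80),(45,16),(45,-45),(60,-45),(60,16),(45,65),(-30,65),(45,54),(60,54)]
b=fit(m,px,B,[8]*3+[44]*8,[.595,.02,-.03])
q=np.array([(292,292),(440,292),(437,401),(295,400)])/2+o
for z in(.015,.022,.029,.036):
    t=p2w(m,q,z);print(z,t.mean(0),np.linalg.norm(t[0]-t[1]),np.linalg.norm(t[1]-t[2]))
I=arm.grab_frame("scene");cv2.imwrite("pics/s1c.png",cv2.resize(I[220:370,230:430],(800,600),interpolation=cv2.INTER_CUBIC))
```

```text
[ 0.5951  0.02   -0.0361] resid px [[0.9, -0.8], [0.4, 0.4], [-0.5, -0.2], [-0.4, 0.4], [0.2, 1.2], [0.9, -0.7], [-0.0, -0.5], [-1.9, 0.1], [-0.3, 0.8], [0.4, 0.2], [-0.3, -0.3]]
0.015 [0.5672069  0.01308137] 0.05929960206035431 0.04596225879526735
0.022 [0.56891853 0.01303191] 0.057783798399697474 0.04478738143162139
0.029 [0.57063016 0.01298245] 0.056267994739040636 0.04361250406797533
0.036 [0.5723418  0.01293298] 0.054752191078383826 0.04243762670432948
```

View pics/s1c.png

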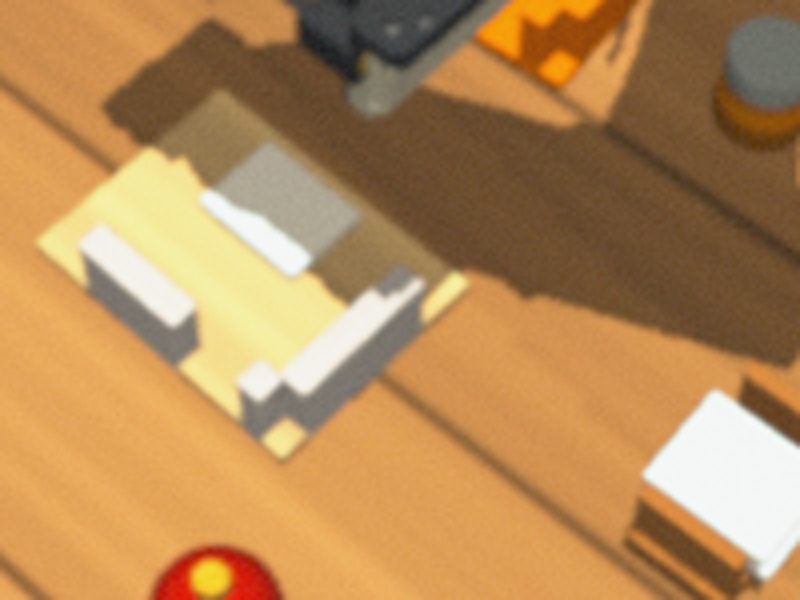

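Run:
```python
from h import *
m=np.load("w3.npy",allow_pickle=True).item()
e=np.array([.55383,.01388,.12139]);R=Ro.from_euler("xyz",[-3.14078,-.00184,-.03323])
for z in(0,8,14,22):
  X=e+R.apply(np.array([(x,y,z) for x in(-9.5,9.5) for y in(-39.4,39.4)])/1e3)
  print(z,((w2p(m,X)-[140,40])*2).round(0).tolist())
s=arm.camera_model("scene");I=arm.grab_frame("scene")
p=w2p(s,[(.546,.2555,.03)])[0].astype(int);g=w2p(s,[e])[0].astype(int);print(p,g)
c=lambda q,w:cv2.resize(I[q[1]-w:q[1]+w,q[0]-w:q[0]+w],(400,400),interpolation=cv2.INTER_CUBIC)
cv2.imwrite("pics/mon.png",np.hstack([c(p,40),c(g,60)]))
```

```text
0 [[220.0, 522.0], [510.0, 523.0], [216.0, 458.0], [514.0, 458.0]]
8 [[226.0, 509.0], [504.0, 509.0], [222.0, 446.0], [508.0, 447.0]]
14 [[230.0, 499.0], [500.0, 499.0], [226.0, 438.0], [504.0, 439.0]]
22 [[235.0, 487.0], [495.0, 487.0], [231.0, 428.0], [499.0, 429.0]]
[415 337] [302 231]
```

View pics/mon.png

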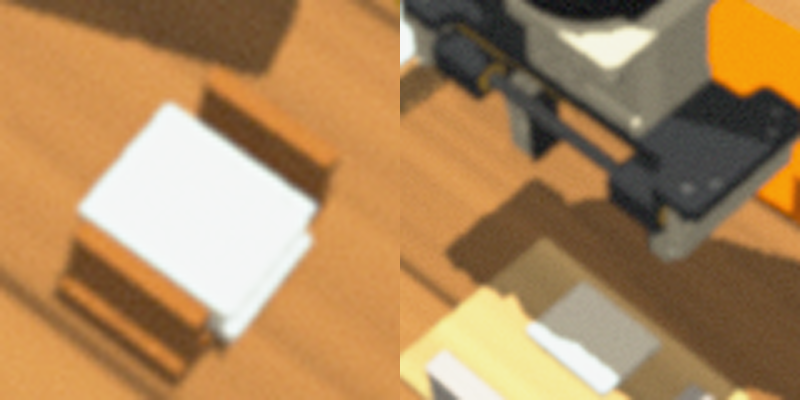

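arm_command(
  series=[0, 0, 0, 0.35, 0.71, 0, 0.9, 0, 0, 0, 0.35, 0.71, 0, 0.9],
)

```text
t: 9.72
eef_pos: [0.5863, -0.0605, 0.119]
ee_rot: [3.141, 0.002, -0.035]
force: [-0.1, 1.0, -0.4]
width: 0.079
gripper_force: 0.0
```

arm_command(
  series=[0, 0, 0, 0.35, 0.71, 0, 0.9, 0, 0, 0, 0.35, 0.71, 0.4, 0.9, 0, 0, 0, 0.35, 0.71, 0.8, 0.9, 0, 0, 0, 0.35, 0.71, 1, 0.9, 0, 0, 0, 0.35, 0.71, 1, 0.9],
)

```text
t: 10.35
eef_pos: [0.6165, -0.1308, 0.0177]
ee_rot: [3.141, 0.006, -0.034]
force: [0.3, -0.5, 0.3]
width: 0.0786
gripper_force: 0.0
```

arm_command(
  series=[0, 0, 0, 0, 0, 0.05, 0.9, 0, 0, 0, 0, 0, 0.1, 0.9, 0, 0, 0, 0, 0, 0.1, 0.9],
)

```text
t: 10.72
eef_pos: [0.6186, -0.1305, 0.0109]
ee_rot: [-3.141, -0.0, -0.033]
force: [0.0, 0.6, 0.3]
width: 0.0787
gripper_force: 0.0
```

Run:
```python
from h import *
s=arm.get_state();print(s["t"],s["eef_pos"],s["ee_rot"],s["force"])
```

```text
10.725 [ 0.61864368 -0.13045569  0.01092574] [-3.14149634e+00 -4.00009411e-04 -3.32454537e-02] [0.04353162 0.59551661 0.31302262]
```

arm_command(
  series=[0, 0, 0, 0, 0, 0.04, 0.9, 0, 0, 0, 0, 0, 0.08, 0.9, 0, 0, 0, 0, 0, 0.08, 0.9],
)

```text
t: 11.1
eef_pos: [0.6183, -0.1306, 0.0023]
ee_rot: [3.142, 0.001, -0.033]
force: [0.2, -0.5, 0.3]
width: 0.0791
gripper_force: 0.0
```

arm_command(
  series=[0, 0, 0, 0, 0, 0.03, 0.9, 0, 0, 0, 0, 0, 0.03, 0.9],
)

```text
t: 11.35
eef_pos: [0.6184, -0.1306, -0.0006]
ee_rot: [-3.142, 0.0, -0.033]
force: [-0.2, 0.2, 0.5]
width: 0.0789
gripper_force: 0.0
```

arm_command(
  series=[0, 0, 0, 0, 0, 0.03, 0.9, 0, 0, 0, 0, 0, 0.03, 0.9],
)

```text
t: 11.6
eef_pos: [0.6184, -0.1306, -0.0036]
ee_rot: [3.142, 0.0, -0.033]
force: [-0.6, 0.1, -0.5]
width: 0.0791
gripper_force: 0.0
```

arm_command(
  series=[0, 0, 0, 0, 0, 0.02, 0.9, 0, 0, 0, 0, 0, 0.02, 0.9],
)

```text
t: 11.85
eef_pos: [0.6185, -0.1306, -0.0055]
ee_rot: [3.142, 0.0, -0.033]
force: [-0.1, 0.3, -0.5]
width: 0.0788
gripper_force: 0.0
```

arm_command(
  series=[0, 0, 0, 0, 0, 0.02, 0.9, 0, 0, 0, 0, 0, 0.02, 0.9],
)

```text
t: 12.1
eef_pos: [0.6184, -0.1306, -0.0075]
ee_rot: [3.142, 0.0, -0.033]
force: [0.0, 0.2, 0.2]
width: 0.079
gripper_force: 0.0
```

arm_command(
  series=[0, 0, 0, 0, 0, 0.01, 0.9, 0, 0, 0, 0, 0, 0.01, 0.9],
)

```text
t: 12.35
eef_pos: [0.6185, -0.1306, -0.0084]
ee_rot: [3.142, 0.0, -0.033]
force: [-0.3, -0.1, 0.6]
width: 0.0789
gripper_force: 0.0
```

arm_command(
  series=[0, 0, 0, 0, 0, 0.01, 0.9, 0, 0, 0, 0, 0, 0.01, 0.9],
)

```text
t: 12.6
eef_pos: [0.6186, -0.1306, -0.0085]
ee_rot: [3.141, -0.0, -0.033]
force: [-2.5, 1.0, 5.2]
width: 0.0789
gripper_force: 3.2
```

arm_command(
  series=[0, 0, 0, 0, 0, 0.01, 0.9, 0, 0, 0, 0, 0, 0.01, 0.9],
)

```text
t: 12.85
eef_pos: [0.6187, -0.1306, -0.0086]
ee_rot: [3.141, -0.001, -0.033]
force: [-4.6, 1.5, 13.6]
width: 0.0787
gripper_force: 7.2
```

arm_command(
  series=[0, 0, 0, 0, 0, 0.01, 0.9, 0, 0, 0, 0, 0, 0.01, 0.9],
)

```text
t: 13.1
eef_pos: [0.6187, -0.1306, -0.0087]
ee_rot: [3.141, -0.001, -0.033]
force: [-9.2, 4.0, 22.4]
width: 0.0786
gripper_force: 11.1
```

arm_command(
  series=[0, 0, 0, 0, 0, -0.6, 1, 0, 0, 0, 0, 0, -1, 1, 0, 0, 0, 0, 0, -1, 1],
)

```text
t: 13.48
eef_pos: [0.6212, -0.1306, 0.0929]
ee_rot: [-3.141, -0.007, -0.033]
force: [-0.0, -1.1, -0.0]
width: 0.0877
gripper_force: 0.0
```

arm_command(
  series=[0, 0, 0, -0.206, -0.957, -0.1, 1, 0, 0, 0, -0.206, -0.957, -0.1, 1],
)

```text
t: 13.72
eef_pos: [0.6004, -0.0329, 0.0982]
ee_rot: [-3.141, 0.001, -0.034]
force: [0.7, 0.1, -0.8]
width: 0.0874
gripper_force: 0.0
```

arm_command(
  series=[0, 0, 0, -0.206, -0.957, 0, 1, 0, 0, 0, -0.206, -0.957, 0, 1],
)

```text
t: 13.98
eef_pos: [0.5829, 0.0642, 0.0981]
ee_rot: [3.142, 0.001, -0.032]
force: [-0.1, -0.7, -0.1]
width: 0.0878
gripper_force: 0.0
```

arm_command(
  series=[0, 0, 0, -0.206, -0.957, 0, 1, 0, 0, 0, -0.206, -0.957, 0, 1],
)

```text
t: 14.22
eef_pos: [0.5655, 0.1606, 0.098]
ee_rot: [3.141, 0.001, -0.032]
force: [0.4, -0.2, -0.4]
width: 0.0875
gripper_force: 0.0
```

arm_command(
  series=[0, 0, -0.021, -0.206, -0.957, 0, 1, 0, 0, -0.021, -0.206, -0.957, 0, 1, 0, 0, -0.021, -0.206, -0.957, 0, 1],
)

```text
t: 14.6
eef_pos: [0.5482, 0.257, 0.0978]
ee_rot: [3.141, 0.001, 0.003]
force: [-0.7, -0.6, -0.0]
width: 0.0875
gripper_force: 0.0
```

Run:
```python
from h import *
s=arm.get_state();print(s["t"],s["eef_pos"],s["ee_rot"],s["force"]);go(.549,.2548,.0075,0)
```

```text
14.6 [0.54817448 0.25702462 0.09776581] [3.14121171e+00 6.22549401e-04 2.73357786e-03] [-0.67622948 -0.55459218 -0.00987612]
row turn [0.    0.    0.002] shift [0.009 0.022 0.903] t 14.6
```

arm_command(
  series=[0, 0, 0, 0.01, 0.02, 0.4, 1, 0, 0, 0, 0.01, 0.02, 0.7, 1, 0, 0, 0, 0.01, 0.02, 0.85, 1, 0, 0, 0, 0.01, 0.02, 0.9, 1, 0, 0, 0, 0.01, 0.02, 0.9, 1, 0, 0, 0, 0.01, 0.02, 0.9, 1],
)

```text
t: 15.35
eef_pos: [0.5506, 0.2532, 0.0098]
ee_rot: [-3.14, -0.001, -0.0]
force: [0.7, -0.4, 1.2]
width: 0.0877
gripper_force: 0.0
```

arm_command(
  series=[0, 0, 0, 0, 0, 0, 0.75, 0, 0, 0, 0, 0, 0, 0.72, 0, 0, 0, 0, 0, 0, 0.69, 0, 0, 0, 0, 0, 0, 0.66, 0, 0, 0, 0, 0, 0, 0.6, 0, 0, 0, 0, 0, 0, 0.5, 0, 0, 0, 0, 0, 0, 0.5],
  force=30,
)

```text
t: 16.23
eef_pos: [0.5504, 0.2533, 0.009]
ee_rot: [-3.141, -0.001, -0.0]
force: [0.6, 2.3, 4.4]
width: 0.06
gripper_force: 30.0
```

arm_command(
  series=[0, 0, 0, 0, 0, -0.1, 0.5, 0, 0, 0, 0, 0, -0.4, 0.5, 0, 0, 0, 0, 0, -0.7, 0.5, 0, 0, 0, 0, 0, -0.7, 0.5],
)

```text
t: 16.73
eef_pos: [0.5508, 0.2531, 0.0812]
ee_rot: [-3.14, -0.003, -0.0]
force: [-0.0, -0.1, -1.1]
width: 0.0599
gripper_force: 30.0
```

Run:
```python
from h import *
s=arm.get_state();print(s["t"],s["eef_pos"],s["ee_rot"],s["force"]);go(.5695,.0131,.08,-.0355)
m=arm.camera_model("wrist");np.save("w4.npy",m,allow_pickle=True);I=arm.grab_frame("wrist")
S=arm.camera_model("scene");J=arm.grab_frame("scene");p=w2p(S,[(.546,.2555,.08)])[0].astype(int);w=75
cv2.imwrite("pics/m4.png",np.hstack([cv2.resize(I[180:330,230:430],(450,338),interpolation=cv2.INTER_CUBIC),cv2.resize(J[p[1]-w:p[1]+w,p[0]-w:p[0]+w],(338,338),interpolation=cv2.INTER_CUBIC)]))
```

```text
16.725 [0.55081462 0.25305719 0.08116236] [-3.13975815e+00 -2.55163279e-03 -3.71739317e-04] [-0.02011595 -0.07799157 -1.07705841]
row turn [-0.001 -0.002  0.022] shift [0.188 2.4   0.008] t 16.73
```

View pics/m4.png

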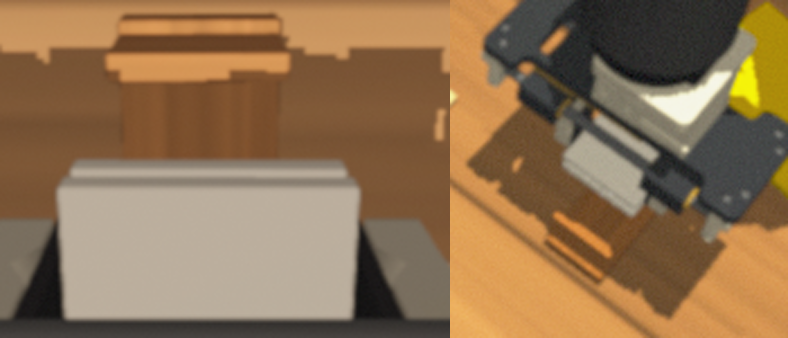

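Run:
```python
from h import *
m=np.load("w4.npy",allow_pickle=True).item()
P=lambda l:np.array(l)/2.25+[230,180]
print(p2w(m,P([(60,180),(358,180),(80,160),(345,160)]),[.107,.107,.1,.1]), p2w(m,P([(80,160)]),.093))
```

```text
[[0.57546541 0.28214436]
 [0.57552605 0.22350482]
 [0.57711144 0.27925159]
 [0.57716376 0.22496793]] [[0.57457094 0.28049805]]
```

arm_command(
  series=[0, 0, 0, 0.05, 0.3, -0.1, 0.5, 0, 0, 0, 0.05, 0.8, -0.1, 0.5, 0, 0, 0, 0.05, 0.8, -0.1, 0.5],
)

```text
t: 17.2
eef_pos: [0.5532, 0.1693, 0.0872]
ee_rot: [3.14, 0.004, -0.004]
force: [0.4, 0.8, -1.2]
width: 0.0598
gripper_force: 30.0
```

arm_command(
  series=[0, 0, 0, 0.05, 0.4, 0, 0.5, 0, 0, 0, 0.05, 0.8, 0, 0.5, 0, 0, 0, 0.05, 0.8, 0, 0.5],
)

```text
t: 17.58
eef_pos: [0.5587, 0.0905, 0.0874]
ee_rot: [3.14, 0.003, -0.003]
force: [0.5, 0.7, -1.6]
width: 0.0597
gripper_force: 30.0
```

arm_command(
  series=[0, 0, 0.022, 0.05, 0.4, 0, 0.5, 0, 0, 0.022, 0.05, 0.8, 0, 0.5, 0, 0, 0.022, 0.05, 0.8, 0, 0.5, 0, 0, 0.022, 0.05, 0.8, 0.2, 0.5],
)

```text
t: 18.08
eef_pos: [0.566, 0.0134, 0.0692]
ee_rot: [-3.141, -0.002, -0.035]
force: [0.7, 0.1, -2.1]
width: 0.06
gripper_force: 30.0
```

Run:
```python
from h import *
s=arm.get_state();print(s["t"],s["eef_pos"],s["ee_rot"],s["force"]);go(.5655,.0133,.012,-.0355)
```

```text
18.075 [0.56603225 0.0134303  0.06919105] [-3.14089134e+00 -2.24574479e-03 -3.51784228e-02] [ 0.65999056  0.10328293 -2.14126928]
row turn [-0.    -0.001  0.   ] shift [-0.007  0.002  0.572] t 18.07
```

arm_command(
  series=[0, 0, 0, -0.005, 0, 0.25, 0.5, 0, 0, 0, -0.005, 0, 0.45, 0.5, 0, 0, 0, -0.005, 0, 0.54, 0.5, 0, 0, 0, -0.005, 0, 0.56, 0.5, 0, 0, 0, -0.005, 0, 0.57, 0.5, 0, 0, 0, -0.005, 0, 0.57, 0.5],
)

```text
t: 18.82
eef_pos: [0.5648, 0.013, 0.0123]
ee_rot: [-3.141, -0.001, -0.035]
force: [-0.1, 0.4, -1.4]
width: 0.0599
gripper_force: 30.0
```

arm_command(
  series=[0, 0, 0, 0, 0, 0.015, 0.5, 0, 0, 0, 0, 0, 0.015, 0.5],
)

```text
t: 19.08
eef_pos: [0.5644, 0.0127, 0.0103]
ee_rot: [-3.141, -0.0, -0.035]
force: [-0.0, 1.1, -1.0]
width: 0.0599
gripper_force: 30.0
```

arm_command(
  series=[0, 0, 0, 0, 0, 0.008, 0.5, 0, 0, 0, 0, 0, 0.008, 0.5],
)

```text
t: 19.32
eef_pos: [0.5645, 0.0127, 0.01]
ee_rot: [-3.142, -0.0, -0.035]
force: [-2.1, -0.2, 4.4]
width: 0.06
gripper_force: 30.0
```

arm_command(
  series=[0, 0, 0, 0, 0, 0, 0.66, 0, 0, 0, 0, 0, 0, 0.66, 0, 0, 0, 0, 0, 0, 0.7, 0, 0, 0, 0, 0, 0, 0.72, 0, 0, 0, 0, 0, 0, 0.76, 0, 0, 0, 0, 0, 0, 0.76],
  force=3,
)

```text
t: 20.08
eef_pos: [0.5643, 0.0127, 0.0093]
ee_rot: [3.142, 0.0, -0.035]
force: [-0.2, 0.5, 0.0]
width: 0.0665
gripper_force: 0.0
```

Run:
```python
from h import *
s=arm.get_state();print(s["t"],s["eef_pos"],s["ee_rot"],s["force"],s["width"]);go(.5655,.0133,.0012,-.0355)
```

```text
20.075 [0.56433377 0.01273592 0.00925615] [ 3.14153386e+00  1.70290628e-04 -3.49633899e-02] [-0.24601191  0.51678494  0.02336449] 0.06654914440011465
row turn [0. 0. 0.] shift [ 0.011 -0.006  0.081] t 20.07
```

arm_command(
  series=[0, 0, 0, 0.01, 0, 0.04, 0.76, 0, 0, 0, 0.01, 0, 0.075, 0.76, 0, 0, 0, 0.01, 0, 0.075, 0.76, 0, 0, 0, 0.01, 0, 0.075, 0.7, 0, 0, 0, 0.01, 0, 0.075, 0.66, 0, 0, 0, 0.01, 0, 0.075, 0.6, 0, 0, 0, 0.01, 0, 0.075, 0.6, 0, 0, 0, 0.01, 0, 0.075, 0.6],
  force=15,
)

```text
t: 21.08
eef_pos: [0.5654, 0.0128, 0.0019]
ee_rot: [-3.142, -0.0, -0.035]
force: [0.1, 0.2, -1.5]
width: 0.0599
gripper_force: 15.0
```

arm_command(
  series=[0, 0, 0, 0, 0, 0, 0.7, 0, 0, 0, 0, 0, 0, 0.74, 0, 0, 0, 0, 0, 0, 0.85, 0, 0, 0, 0, 0, -0.3, 0.85, 0, 0, 0, 0, 0, -0.7, 0.85, 0, 0, 0, 0, 0, -0.7, 0.85],
)

```text
t: 21.82
eef_pos: [0.5676, 0.0133, 0.0751]
ee_rot: [-3.14, -0.006, -0.034]
force: [0.6, 0.0, -0.1]
width: 0.0745
gripper_force: 0.0
```

Run:
```python
from h import *
s=arm.get_state();print(s["t"],s["eef_pos"],s["ee_rot"],s["q"],s["width"])
```

```text
21.825 [0.56762566 0.01331855 0.07509307] [-3.13982414 -0.00575587 -0.03436001] [ 3.68499767e-01  3.14735533e-01 -4.14633536e-01  8.49046385e-04
 -8.35439016e-01  1.16737394e+00] 0.07452310947335455
```

arm_command(
  series=[0, 0, 0.12, 0, 0, 0, 0.9, 0, 0, 0.24, 0, 0, 0, 0.9, 0, 0, 0.36, 0, 0, 0, 0.9, 0, 0, 0.48, 0, 0, 0, 0.9, 0, 0, 0.5, 0, 0, 0, 0.9],
)

```text
t: 22.45
eef_pos: [0.5649, 0.0126, 0.0712]
ee_rot: [3.141, 0.0, -0.821]
force: [-0.1, -0.8, -0.1]
width: 0.0786
gripper_force: 0.0
```

arm_command(
  series=[0, 0, 0.12, 0, 0, 0, 0.9, 0, 0, 0.24, 0, 0, 0, 0.9, 0, 0, 0.36, 0, 0, 0, 0.9, 0, 0, 0.48, 0, 0, 0, 0.9, 0, 0, 0.5, 0, 0, 0, 0.9, 0, 0, 0.5, 0, 0, 0, 0.9],
)

```text
t: 23.2
eef_pos: [0.5653, 0.0127, 0.0717]
ee_rot: [3.141, -0.0, -1.601]
force: [0.1, 0.6, 0.4]
width: 0.0788
gripper_force: 0.0
```

Run:
```python
from h import *
s=arm.get_state();print(s["t"],s["eef_pos"],s["ee_rot"],s["q"],s["width"]);go(.566,.013,.0018,-1.6063)
m=arm.camera_model("wrist");np.save("w5.npy",m,allow_pickle=True);I=arm.grab_frame("wrist");cv2.imwrite("pics/w5.png",I)
cor=np.array([.5952,.0199])+Ro.from_euler("z",-.0355).as_matrix()[:2,:2]@[.045,.065];print("corner",cor)
# white blobs of the tile top
g=cv2.cvtColor(I,cv2.COLOR_BGR2HSV);w=((g[...,1]<45)&(g[...,2]>120)).astype(np.uint8)
n,l,st,c=cv2.connectedComponentsWithStats(w)
for i in range(1,n):
    if st[i,4]>800:
        b=cv2.minAreaRect(np.argwhere(l==i)[:,::-1].astype(np.float32));print(st[i],np.round(cv2.boxPoints(b)).tolist(),p2w(m,cv2.boxPoints(b),.036).round(4).tolist())
```

```text
23.2 [0.5652685  0.01267633 0.07168256] [ 3.14133486e+00 -8.20009914e-05 -1.60127526e+00] [ 3.68493950e-01  3.18862766e-01 -4.17773755e-01 -3.31812304e-05
 -8.34429206e-01 -3.98950606e-01] 0.07877997012554051
row turn [ 0.    -0.     0.003] shift [-0.004 -0.007  0.699] t 23.2
corner [0.64247866 0.08326188]
[ 171  206   32   94 2051] [[170.0, 207.0], [193.0, 204.0], [203.0, 298.0], [180.0, 300.0]] [[0.656, -0.025], [0.6419, -0.0261], [0.644, 0.0365], [0.6593, 0.0379]]
[ 287  207   85   96 7174] [[287.0, 207.0], [371.0, 207.0], [371.0, 302.0], [287.0, 302.0]] [[0.5855, -0.0226], [0.5346, -0.0211], [0.5339, 0.0432], [0.5893, 0.0415]]
[ 212  365  110   20 2059] [[212.0, 365.0], [321.0, 365.0], [321.0, 384.0], [212.0, 384.0]] [[0.6449, 0.0891], [0.5684, 0.0915], [0.5689, 0.1076], [0.6469, 0.1051]]
```

arm_command(
  series=[0, 0, 0.003, 0, 0, 0.3, 0.95, 0, 0, 0.003, 0, 0, 0.55, 0.95, 0, 0, 0.003, 0, 0, 0.68, 0.95, 0, 0, 0.003, 0, 0, 0.7, 0.95, 0, 0, 0.003, 0, 0, 0.7, 0.95],
)

```text
t: 23.88
eef_pos: [0.5659, 0.0128, 0.0024]
ee_rot: [-3.141, 0.0, -1.61]
force: [-1.2, 0.7, 0.5]
width: 0.0834
gripper_force: 0.0
```

arm_command(
  series=[0, 0, 0, 0, 0, 0, 0.75, 0, 0, 0, 0, 0, 0, 0.65, 0, 0, 0, 0, 0, 0, 0.6, 0, 0, 0, 0, 0, 0, 0.56, 0, 0, 0, 0, 0, 0, 0.53, 0, 0, 0, 0, 0, 0, 0.45, 0, 0, 0, 0, 0, 0, 0.4, 0, 0, 0, 0, 0, 0, 0.4],
  force=15,
)

```text
t: 24.88
eef_pos: [0.5657, 0.0128, 0.002]
ee_rot: [-3.141, 0.0, -1.61]
force: [1.8, -0.3, 0.1]
width: 0.0457
gripper_force: 15.0
```

Run:
```python
from h import *
s=arm.get_state();print(s["t"],s["eef_pos"],s["ee_rot"],s["force"],s["width"])
R=Ro.from_euler("z",-.0355).as_matrix()[:2,:2]
print("board frame tcp",(R.T@(s["eef_pos"][:2]-[.5952,.0199])).round(4))
t=np.array([.5952,.0199])+R@[.022,.035];print("goal",t);go(*t,.003,-1.6063)
```

```text
24.875 [0.56573175 0.01282854 0.00198617] [-3.14100735e+00  1.59113435e-04 -1.61029751e+00] [ 1.79150512 -0.33949058  0.14272006] 0.04573372617767782
board frame tcp [-0.0292 -0.0081]
goal [0.61842838 0.05409711]
row turn [-0.     0.    -0.003] shift [-0.433 -0.51  -0.01 ] t 24.88
```

arm_command(
  series=[0, 0, 0.002, 0, 0, -0.02, 0.4, 0, 0, 0.002, -0.2, 0, -0.02, 0.4, 0, 0, 0.002, -0.4, 0, -0.02, 0.4, 0, 0, 0.002, -0.4, -0.15, -0.02, 0.4, 0, 0, 0.002, -0.4, -0.35, -0.02, 0.4, 0, 0, 0.002, -0.4, -0.48, -0.02, 0.4, 0, 0, 0.002, -0.4, -0.48, -0.02, 0.4],
  force=20,
)

```text
t: 25.75
eef_pos: [0.6156, 0.0509, 0.0035]
ee_rot: [3.141, -0.0, -1.614]
force: [-0.4, 0.3, -1.9]
width: 0.0455
gripper_force: 20.0
```

arm_command(
  series=[0, 0, 0, 0, 0, 0.02, 0.4, 0, 0, 0, 0, 0, 0.02, 0.4],
)

```text
t: 26.0
eef_pos: [0.6144, 0.0507, 0.002]
ee_rot: [3.141, -0.0, -1.614]
force: [-0.6, -0.0, 0.1]
width: 0.0454
gripper_force: 20.0
```

```bash
cat > bf.py <<'E'
from h import *
s=arm.get_state();print(s["t"],s["eef_pos"].round(4),s["ee_rot"].round(3),s["force"].round(1),round(s["width"],4))
R=Ro.from_euler("z",-.0355).as_matrix()[:2,:2]
print("board frame tcp",(R.T@(s["eef_pos"][:2]-[.5952,.0199])).round(4),"force",(R.T@s["force"][:2]).round(1))
E
python3 bf.py
```

```text
26.0 [0.6144 0.0507 0.002 ] [ 3.141 -0.    -1.614] [-0.6 -0.   0.1] 0.0454
board frame tcp [0.0181 0.0314] force [-0.6 -0. ]
```

arm_command(
  series=[0, 0, -0.005, -0.02, 0, 0, 0.4, 0, 0, -0.005, -0.03, 0, 0, 0.4],
  force=10,
)

```text
t: 26.25
eef_pos: [0.6149, 0.0538, 0.002]
ee_rot: [3.142, -0.0, -1.605]
force: [-0.9, -0.8, 0.4]
width: 0.0463
gripper_force: 10.0
```

arm_command(
  series=[0, 0, 0, -0.01, 0, 0, 0.4, 0, 0, 0, -0.01, 0, 0, 0.4],
)

```text
t: 26.5
eef_pos: [0.6149, 0.0544, 0.002]
ee_rot: [3.141, -0.001, -1.606]
force: [-1.1, -4.0, 1.7]
width: 0.0459
gripper_force: 10.0
```

arm_command(
  series=[0, 0, 0, -0.01, 0, 0, 0.4, 0, 0, 0, -0.01, 0, 0, 0.4],
)

```text
t: 26.75
eef_pos: [0.6149, 0.0547, 0.002]
ee_rot: [3.141, -0.001, -1.606]
force: [-0.4, -7.8, 1.8]
width: 0.0457
gripper_force: 10.0
```

```bash
python3 bf.py
```

```text
26.75 [0.6149 0.0547 0.002 ] [ 3.141e+00 -1.000e-03 -1.606e+00] [-0.4 -7.8  1.8] 0.0457
board frame tcp [0.0184 0.0355] force [-0.1 -7.8]
```

arm_command(
  series=[0, 0, 0, -0.01, 0, 0, 0.4, 0, 0, 0, -0.02, 0, 0, 0.4, 0, 0, 0, -0.02, 0, 0, 0.4],
)

```text
t: 27.12
eef_pos: [0.6149, 0.0554, 0.0019]
ee_rot: [3.14, -0.003, -1.606]
force: [1.4, -14.3, 2.3]
width: 0.0461
gripper_force: 10.0
```

arm_command(
  series=[0, 0, 0, 0, -0.015, 0, 0.4, 0, 0, 0, 0, -0.03, 0, 0.4, 0, 0, 0, 0, -0.03, 0, 0.4],
)

```text
t: 27.5
eef_pos: [0.6149, 0.0554, 0.0017]
ee_rot: [3.136, -0.003, -1.606]
force: [-8.7, -8.4, 11.0]
width: 0.0457
gripper_force: 10.0
```

arm_command(
  series=[0, 0, 0, 0, -0.01, 0, 0.4, 0, 0, 0, 0, -0.01, 0, 0.4],
)

```text
t: 27.75
eef_pos: [0.6149, 0.0554, 0.0016]
ee_rot: [3.134, -0.003, -1.607]
force: [-12.5, -7.4, 13.9]
width: 0.0463
gripper_force: 10.0
```

```bash
python3 bf.py
```

```text
27.75 [0.6149 0.0554 0.0016] [ 3.134e+00 -3.000e-03 -1.607e+00] [-12.5  -7.4  13.9] 0.0463
board frame tcp [0.0184 0.0361] force [-12.2  -7.8]
```

arm_command(
  series=[0, 0, 0, 0.03, 0.04, -0.004, 0.4, 0, 0, 0, 0.03, 0.04, -0.004, 0.4],
)

```text
t: 28.0
eef_pos: [0.6152, 0.0551, 0.0021]
ee_rot: [-3.141, 0.001, -1.606]
force: [-0.8, 0.1, -1.6]
width: 0.0462
gripper_force: 10.0
```

```bash
python3 bf.py
```

```text
28.0 [0.6152 0.0551 0.0021] [-3.141e+00  1.000e-03 -1.606e+00] [-0.8  0.1 -1.6] 0.0462
board frame tcp [0.0187 0.0359] force [-0.8  0.1]
```

arm_command(
  series=[0, 0, 0, 0, -0.02, 0, 0.4, 0, 0, 0, 0, -0.02, 0, 0.4],
)

```text
t: 28.25
eef_pos: [0.6176, 0.055, 0.0021]
ee_rot: [-3.141, 0.0, -1.606]
force: [1.3, -0.0, -2.3]
width: 0.046
gripper_force: 10.0
```

```bash
python3 bf.py
```

```text
28.25 [0.6176 0.055  0.0021] [-3.141  0.    -1.606] [ 1.3 -0.  -2.3] 0.046
board frame tcp [0.0211 0.0359] force [1.3 0. ]
```

arm_command(
  series=[0, 0, 0, 0, -0.02, 0, 0.4, 0, 0, 0, 0, -0.02, 0, 0.4],
)

```text
t: 28.5
eef_pos: [0.6188, 0.0547, 0.002]
ee_rot: [3.141, -0.0, -1.606]
force: [-1.8, 1.6, -2.3]
width: 0.0459
gripper_force: 10.0
```

```bash
python3 bf.py
python3 - <<'E'
from h import *
m=arm.camera_model("wrist");np.save("w6.npy",m,allow_pickle=True);I=arm.grab_frame("wrist");cv2.imwrite("pics/w6.png",I)
cv2.imwrite("pics/w6c.png",cv2.resize(I[140:320,150:390],(800,600),interpolation=cv2.INTER_CUBIC))
E
```

```text
28.5 [0.6188 0.0547 0.002 ] [ 3.141 -0.    -1.606] [-1.8  1.6 -2.3] 0.0459
board frame tcp [0.0223 0.0356] force [-1.8  1.6]
```

arm_command(
  series=[0, 0, 0, 0, -0.02, 0, 0.4, 0, 0, 0, 0, -0.02, 0, 0.4],
)

```text
t: 28.8
eef_pos: [0.6187, 0.0545, 0.0017]
ee_rot: [3.138, -0.001, -1.606]
force: [-7.9, 3.9, 2.1]
width: 0.0463
gripper_force: 10.0
```

```bash
python3 bf.py
```

```text
28.8 [0.6187 0.0545 0.0017] [ 3.138e+00 -1.000e-03 -1.606e+00] [-7.9  3.9  2.1] 0.0463
board frame tcp [0.0223 0.0354] force [-8.   3.7]
```

arm_command(
  series=[0, 0, 0, -0.02, 0, 0, 0.4, 0, 0, 0, -0.02, 0, 0, 0.4],
)

```text
t: 29.05
eef_pos: [0.6187, 0.0552, 0.0017]
ee_rot: [3.137, -0.002, -1.606]
force: [-7.0, -3.6, 2.1]
width: 0.046
gripper_force: 10.0
```

```bash
python3 bf.py
```

```text
29.05 [0.6187 0.0552 0.0017] [ 3.137e+00 -2.000e-03 -1.606e+00] [-7.  -3.6  2.1] 0.046
board frame tcp [0.0222 0.0361] force [-6.9 -3.9]
```

View pics/w6c.png

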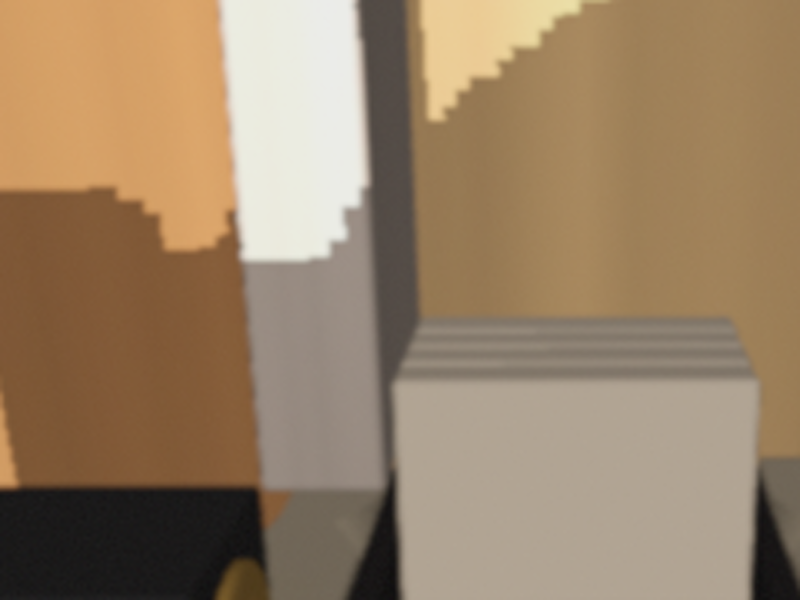

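arm_command(
  series=[0, 0, 0, -0.015, 0, 0, 0.4, 0, 0, 0, -0.015, 0, 0, 0.4],
)

```text
t: 29.3
eef_pos: [0.6187, 0.0553, 0.0017]
ee_rot: [3.137, -0.004, -1.606]
force: [-4.8, -9.2, 1.7]
width: 0.0458
gripper_force: 10.0
```

```bash
python3 bf.py
```

```text
29.3 [0.6187 0.0553 0.0017] [ 3.137 -0.004 -1.606] [-4.8 -9.2  1.7] 0.0458
board frame tcp [0.0222 0.0362] force [-4.4 -9.4]
```

arm_command(
  series=[0, 0, 0, 0, 0, 0, 0.5, 0, 0, 0, 0, 0, 0, 0.5, 0, 0, 0, 0, 0, 0, 0.54, 0, 0, 0, 0, 0, 0, 0.58, 0, 0, 0, 0, 0, 0, 0.62, 0, 0, 0, 0, 0, 0, 0.66, 0, 0, 0, 0, 0, 0, 0.7, 0, 0, 0, 0, 0, 0, 0.7],
  force=3,
)

```text
t: 30.3
eef_pos: [0.6214, 0.0582, 0.0024]
ee_rot: [-3.141, 0.0, -1.606]
force: [0.0, 0.3, -0.6]
width: 0.0611
gripper_force: 0.0
```

arm_command(
  series=[0, 0, 0, 0, 0.02, 0, 0.7, 0, 0, 0, 0, 0.02, -0.3, 0.75, 0, 0, 0, 0, 0.02, -0.6, 0.75, 0, 0, 0, 0, 0.02, -0.9, 0.75, 0, 0, 0, 0, 0.02, -0.9, 0.75],
)

```text
t: 30.92
eef_pos: [0.6208, 0.0587, 0.0951]
ee_rot: [-3.137, 0.002, -1.605]
force: [-0.3, -0.6, 0.8]
width: 0.0662
gripper_force: 0.0
```

```bash
python3 bf.py
python3 - <<'E'
from h import *
m=arm.camera_model("wrist");np.save("w7.npy",m,allow_pickle=True);I=arm.grab_frame("wrist");cv2.imwrite("pics/w7.png",I)
cor=np.array([.5952,.0199]);R=Ro.from_euler("z",-.0355).as_matrix()[:2,:2]
X=[list(cor+R@np.array([x,y])/1e3)+[.036] for x,y in((45,5),(-1,5),(45,65),(-1,65))];print(w2p(m,X).round(0).tolist())
J=arm.grab_frame("scene");cv2.imwrite("pics/s7.png",J)
E
```

```text
30.925 [0.6208 0.0587 0.0951] [-3.137e+00  2.000e-03 -1.605e+00] [-0.3 -0.6  0.8] 0.0662
board frame tcp [0.0242 0.0397] force [-0.3 -0.6]
[[292.0, 199.0], [360.0, 199.0], [294.0, 281.0], [357.0, 281.0]]
```

Run:
```python
from h import *
m=np.load("w7.npy",allow_pickle=True).item();I=cv2.imread("pics/w7.png")
g=cv2.cvtColor(I,cv2.COLOR_BGR2GRAY).astype(int);h=cv2.cvtColor(I,cv2.COLOR_BGR2HSV)
for v in(215,230,245,260,270):print(v,"row 280..370",g[v,280:372:2].tolist())
for u in(310,330,350):print(u,"col 180..300 gray",g[180:304:3,u].tolist());print("  sat",h[180:304:3,u,1].tolist())
```

```text
215 row 280..370 [140, 141, 143, 144, 143, 120, 131, 165, 167, 167, 168, 167, 167, 167, 167, 167, 168, 168, 168, 167, 166, 167, 167, 167, 167, 167, 167, 167, 167, 167, 167, 168, 167, 167, 167, 167, 168, 168, 168, 163, 135, 133, 132, 131, 130, 127]
230 row 280..370 [134, 133, 134, 131, 127, 125, 141, 166, 167, 167, 167, 167, 167, 167, 167, 167, 167, 167, 167, 167, 167, 167, 167, 167, 167, 167, 166, 167, 168, 167, 167, 167, 167, 167, 168, 167, 167, 167, 167, 153, 132, 133, 133, 131, 130, 125]
245 row 280..370 [133, 134, 133, 132, 127, 123, 129, 160, 167, 167, 168, 167, 167, 167, 167, 167, 167, 167, 167, 167, 167, 167, 167, 167, 167, 166, 167, 167, 167, 167, 167, 167, 167, 167, 167, 167, 167, 167, 167, 152, 132, 133, 132, 130, 129, 124]
260 row 280..370 [97, 98, 96, 95, 96, 96, 106, 158, 167, 167, 167, 167, 167, 167, 167, 167, 167, 167, 168, 167, 167, 167, 167, 167, 167, 167, 167, 167, 167, 167, 166, 168, 167, 167, 168, 167, 167, 167, 163, 139, 132, 132, 131, 130, 127, 122]
270 row 280..370 [99, 98, 98, 99, 99, 98, 100, 151, 166, 166, 166, 167, 167, 167, 167, 167, 168, 167, 167, 167, 16
[... 655 characters left out ...]
167, 167, 167, 167, 168, 168, 167, 167, 167, 167, 167, 167, 167, 165, 109, 100, 144, 140, 138, 143, 181, 222]
  sat [112, 111, 111, 112, 99, 46, 47, 42, 40, 42, 42, 40, 42, 42, 42, 42, 43, 43, 42, 43, 43, 42, 43, 43, 43, 42, 43, 43, 42, 42, 42, 42, 40, 41, 44, 38, 38, 39, 36, 37, 31, 26]
350 col 180..300 gray [135, 136, 135, 135, 131, 122, 124, 161, 167, 167, 167, 167, 167, 167, 167, 167, 167, 168, 167, 168, 167, 167, 167, 167, 167, 167, 167, 167, 167, 167, 167, 167, 168, 166, 110, 99, 142, 138, 136, 140, 139, 135]
  sat [113, 113, 113, 114, 101, 45, 46, 42, 42, 40, 42, 42, 42, 42, 42, 42, 42, 40, 44, 42, 43, 43, 43, 43, 43, 42, 43, 43, 43, 43, 42, 42, 42, 42, 43, 38, 37, 38, 38, 37, 38, 37]
```

arm_command(
  series=[0, 0, 0, 0.04, 0.025, 0.3, 0.7, 0, 0, 0, 0.04, 0.025, 0.6, 0.7, 0, 0, 0, 0.04, 0.025, 0.88, 0.7, 0, 0, 0, 0.04, 0.025, 0.92, 0.7, 0, 0, 0, 0.04, 0.025, 0.92, 0.7, 0, 0, 0, 0.04, 0.025, 0.92, 0.7],
)

```text
t: 31.78
eef_pos: [0.6151, 0.0537, -0.0005]
ee_rot: [3.139, -0.001, -1.606]
force: [-2.4, 0.8, 6.0]
width: 0.0616
gripper_force: 2.9
```

```bash
python3 bf.py
```

```text
31.775 [ 6.151e-01  5.370e-02 -5.000e-04] [ 3.139e+00 -1.000e-03 -1.606e+00] [-2.4  0.8  6. ] 0.0616
board frame tcp [0.0187 0.0345] force [-2.4  0.7]
```

arm_command(
  series=[0, 0, 0, 0, 0, -0.03, 0.7, 0, 0, 0, 0, -0.033, -0.03, 0.7, 0, 0, 0, 0, -0.033, -0.03, 0.65, 0, 0, 0, 0, -0.033, -0.03, 0.6, 0, 0, 0, 0, -0.033, -0.03, 0.55, 0, 0, 0, 0, -0.033, -0.03, 0.5, 0, 0, 0, 0, -0.033, -0.03, 0.4, 0, 0, 0, 0, -0.033, -0.03, 0.4],
  force=30,
)

```text
t: 32.78
eef_pos: [0.6187, 0.054, 0.003]
ee_rot: [3.14, -0.0, -1.606]
force: [-4.9, 1.5, 1.9]
width: 0.0458
gripper_force: 30.0
```

```bash
python3 bf.py
```

```text
32.775 [0.6187 0.054  0.003 ] [ 3.14  -0.    -1.606] [-4.9  1.5  1.9] 0.0458
board frame tcp [0.0223 0.0349] force [-4.9  1.3]
```

arm_command(
  series=[0, 0, 0, 0.01, 0.02, -0.05, 0.4, 0, 0, 0, 0.02, 0.03, -0.3, 0.4, 0, 0, 0, 0.02, 0.03, -0.7, 0.4, 0, 0, 0, 0.02, 0.03, -1, 0.4, 0, 0, 0, 0.02, 0.03, -1, 0.4],
)

```text
t: 33.4
eef_pos: [0.6191, 0.0527, 0.1066]
ee_rot: [-3.135, 0.002, -1.605]
force: [-0.3, -0.2, -2.7]
width: 0.0458
gripper_force: 30.0
```

arm_command(
  series=[0, 0, 0, 0.3, 0.2, -0.3, 0.4, 0, 0, 0, 0.76, 0.37, -0.3, 0.4, 0, 0, 0, 0.76, 0.37, -0.3, 0.4],
)

```text
t: 33.78
eef_pos: [0.5755, -0.0247, 0.133]
ee_rot: [3.141, 0.0, -1.608]
force: [1.0, 0.3, -1.3]
width: 0.0461
gripper_force: 30.0
```

arm_command(
  series=[0, 0, 0, 0.4, 0.2, 0, 0.4, 0, 0, 0, 0.76, 0.37, 0, 0.4, 0, 0, 0, 0.76, 0.37, 0, 0.4],
)

```text
t: 34.15
eef_pos: [0.5362, -0.0986, 0.1326]
ee_rot: [3.14, -0.0, -1.608]
force: [0.9, 0.9, -1.8]
width: 0.0457
gripper_force: 30.0
```

arm_command(
  series=[0, 0, 0, 0.4, 0.2, 0, 0.4, 0, 0, 0, 0.74, 0.34, 0, 0.4, 0, 0, 0, 0.74, 0.34, 0, 0.4, 0, 0, 0, 0.74, 0.34, 0, 0.4],
)

```text
t: 34.65
eef_pos: [0.5016, -0.1695, 0.133]
ee_rot: [-3.141, -0.0, -1.606]
force: [0.1, -0.3, -1.5]
width: 0.0457
gripper_force: 30.0
```

```bash
cat > car.py <<'E'
from h import *
from scipy.optimize import minimize
m=arm.camera_model("wrist");s=arm.get_state();print(s["t"],s["eef_pos"],s["ee_rot"],s["force"],s["width"])
I=arm.grab_frame("wrist");cv2.imwrite("pics/w8.png",I)
g=cv2.GaussianBlur(cv2.cvtColor(I,cv2.COLOR_BGR2GRAY).astype(np.float32),(0,0),1.2)
G=np.minimum(np.hypot(cv2.Sobel(g,5,1,0),cv2.Sobel(g,5,0,1)),80)
G[255:]=0
def seg(a,b,z):return np.c_[np.linspace(a,b,60),np.full(60,z)]/1e3
L=[]
for x0,x1,y0,y1,z in((-67,67,-77.5,77.5,36),(-62,62,-72.5,-2.5,36),(-62,62,2.5,72.5,36),(-62,62,-72.5,-2.5,5)):
    c=[(x0,y0),(x1,y0),(x1,y1),(x0,y1)];L+=[seg(c[i],c[(i+1)%4],z) for i in range(4)]
L=np.vstack(L)
def f(p,G=G):
    c,s=np.cos(p[2]),np.sin(p[2]);X=np.c_[L[:,:2]@np.array([[c,s],[-s,c]])+p[:2],L[:,2]]
    q=w2p(m,X).astype(np.float32)
    return -cv2.remap(G,q[:,0].reshape(-1,1),q[:,1].reshape(-1,1),1)[:,0].mean()
B=min(((f((x,y,a)),x,y,a) for x in np.arange(.478,.508,.0015) for y in np.arange(-.281,-.252,.0015) for a in np.arange(-.09,.01,.01)))
r=minimize(f,B[1:],method="Nelder-Mead",options=dict(initial_simplex=np.array(B[1:])+np.vstack([np.zeros(3),np.diag([.002,.002,.01])])))
print(B,r.x,r.fun,"random",f((.52,-.30,.05)))
x,y,a=r.x;print("cell",x+.0375*np.sin(a),y-.0375*np.cos(a),a)
for dx in(-.004,-.002,0,.002,.004):print(dx,round(f((x+dx,y,a)),2),round(f((x,y+dx,a)),2),round(f((x,y,a+5*dx)),2))
E
python3 car.py
```

```text
34.65 [ 0.50155758 -0.16952905  0.13298764] [-3.14145419e+00 -3.25987134e-05 -1.60582902e+00] [ 0.05147507 -0.25180783 -1.48830261] 0.04567304035510415
(np.float32(-47.59031), np.float64(0.496), np.float64(-0.263), np.float64(-0.04000000000000002)) [ 0.49525696 -0.26257044 -0.04042227] -48.93485641479492 random -12.774042
cell 0.49374153336564774 -0.3000398041971062 -0.04042226978092026
-0.004 -34.11 -43.08 -45.8
-0.002 -34.89 -47.35 -48.14
0 -48.93 -48.93 -48.93
0.002 -40.79 -45.1 -47.81
0.004 -31.8 -42.07 -46.27
```

arm_command(
  series=[0, 0, 0.0034, 0.35, 0.016, 0, 0.4, 0, 0, 0.0034, 0.653, 0.016, 0, 0.4, 0, 0, 0.0034, 0.653, 0.016, 0, 0.4],
)

```text
t: 35.08
eef_pos: [0.4977, -0.2356, 0.1329]
ee_rot: [3.141, -0.0, -1.612]
force: [-0.4, 0.0, -1.4]
width: 0.0458
gripper_force: 30.0
```

```bash
python3 car.py
```

```text
35.075 [ 0.49768524 -0.23564817  0.13286856] [ 3.14133359e+00 -1.62961424e-04 -1.61172077e+00] [-0.36784914  0.02803991 -1.38643762] 0.04578884204851124
(np.float32(-53.50004), np.float64(0.4945), np.float64(-0.2675), np.float64(-0.04000000000000002)) [ 0.49523213 -0.26761834 -0.03453613] -54.734378814697266 random -18.619917
cell 0.49393728733600456 -0.3050959748449438 -0.0345361284931472
-0.004 -40.25 -47.07 -53.01
-0.002 -44.22 -45.77 -54.18
0 -54.73 -54.73 -54.73
0.002 -40.49 -43.12 -53.65
0.004 -39.29 -47.81 -50.84
```

arm_command(
  series=[0, 0, 0, 0.35, 0.016, 0.2, 0.4, 0, 0, 0, 0.653, 0.016, 0.4, 0.4, 0, 0, 0, 0.653, 0.016, 0.6, 0.4, 0, 0, 0, 0.653, 0.016, 0.7, 0.4, 0, 0, 0, 0.653, 0.016, 0.7, 0.4],
)

```text
t: 35.75
eef_pos: [0.4929, -0.2993, 0.0628]
ee_rot: [3.14, 0.0, -1.61]
force: [-0.3, -0.1, -1.7]
width: 0.0455
gripper_force: 30.0
```

Run:
```python
from h import *
s=arm.get_state();print(s["t"],s["eef_pos"],s["ee_rot"],s["force"],s["width"]);go(.4938,-.3,.003,-1.6112)
```

```text
35.75 [ 0.49292796 -0.29933579  0.06277841] [ 3.14033776e+00  2.26960025e-04 -1.60981121e+00] [-0.30607501 -0.05209303 -1.65184706] 0.045540462620723365
row turn [0.001 0.    0.001] shift [ 0.006 -0.01   0.598] t 35.75
```

arm_command(
  series=[0, 0, 0, -0.3, 0, -0.5, 0.4, 0, 0, 0, -0.65, 0, -0.7, 0.4, 0, 0, 0, -0.65, 0, -0.7, 0.4, 0, 0, 0, -0.65, 0, -0.7, 0.4],
)

```text
t: 36.25
eef_pos: [0.4958, -0.2348, 0.1339]
ee_rot: [-3.14, -0.0, -1.61]
force: [0.6, -0.1, -1.4]
width: 0.0457
gripper_force: 30.0
```

```bash
cat > prof.py <<'E'
import sys
from h import *
n=sys.argv[1];m=arm.camera_model("wrist");I=arm.grab_frame("wrist");cv2.imwrite(f"pics/{n}.png",I);np.save(n+".npy",m,allow_pickle=True)
g=cv2.cvtColor(I,cv2.COLOR_BGR2GRAY).astype(np.float32);a=-.0385;c,s=np.cos(a),np.sin(a)
def S(X,Y,z):
    P=np.stack([.4951+c*X-s*Y,-.265+s*X+c*Y,np.full(X.shape,z)],-1).reshape(-1,3)/1
    q=w2p(m,P).astype(np.float32).reshape(X.shape+(2,));return cv2.remap(g,q[...,0],q[...,1],1,borderMode=cv2.BORDER_CONSTANT),q
for z in(.036,):
    for x0 in(-.045,0.03):
        X,Y=np.meshgrid(np.linspace(x0-.012,x0+.012,25),np.arange(-.090,.012,.001));v,q=S(X,Y,z)
        print("x",x0,[(int(round(y*1000)),int(k)) for y,k in zip(Y[:,0],np.median(v,1))],"rows",q[0,0,1],q[-1,0,1])
E
python3 prof.py a1
```

```text
x -0.045 [(-90, 150), (-89, 151), (-88, 151), (-87, 151), (-86, 151), (-85, 151), (-84, 151), (-83, 151), (-82, 151), (-81, 149), (-80, 156), (-79, 177), (-78, 188), (-77, 185), (-76, 164), (-75, 115), (-74, 81), (-73, 136), (-72, 188), (-71, 198), (-70, 198), (-69, 198), (-68, 198), (-67, 198), (-66, 198), (-65, 199), (-64, 199), (-63, 199), (-62, 199), (-61, 199), (-60, 198), (-59, 198), (-58, 197), (-57, 196), (-56, 195), (-55, 184), (-54, 148), (-53, 134), (-52, 120), (-51, 120), (-50, 119), (-49, 119), (-48, 118), (-47, 117), (-46, 118), (-45, 117), (-44, 118), (-43, 118), (-42, 119), (-41, 119), (-40, 119), (-39, 120), (-38, 120), (-37, 120), (-36, 120), (-35, 120), (-34, 120), (-33, 120), (-32, 120), (-31, 119), (-30, 119), (-29, 119), (-28, 119), (-27, 118), (-26, 118), (-25, 118), (-24, 117), (-23, 117), (-22, 116), (-21, 116), (-20, 116), (-19, 115), (-18, 115), (-17, 115), (-16, 115), (-15, 115), (-14, 115), (-13, 115), (-12, 115), (-11, 113), (-10, 104), (-9, 90), (-8, 85), (-7, 87), (-6, 101), (-5, 116), (-4, 120), (-3, 121), (-2, 120), (-1, 118), (0, 116), (1, 115), (2,
[... 643 characters left out ...]
), (-47, 199), (-46, 199), (-45, 199), (-44, 199), (-43, 199), (-42, 199), (-41, 199), (-40, 199), (-39, 198), (-38, 198), (-37, 198), (-36, 198), (-35, 198), (-34, 197), (-33, 197), (-32, 197), (-31, 196), (-30, 189), (-29, 170), (-28, 143), (-27, 127), (-26, 119), (-25, 118), (-24, 118), (-23, 118), (-22, 118), (-21, 118), (-20, 118), (-19, 118), (-18, 118), (-17, 118), (-16, 118), (-15, 117), (-14, 117), (-13, 117), (-12, 117), (-11, 116), (-10, 106), (-9, 89), (-8, 80), (-7, 82), (-6, 94), (-5, 108), (-4, 112), (-3, 113), (-2, 113), (-1, 114), (0, 115), (1, 115), (2, 115), (3, 115), (4, 116), (5, 116), (6, 116), (7, 116), (8, 117), (9, 117), (10, 118), (11, 118)] rows 68.231064 208.70528
```

arm_command(
  series=[0, 0, 0, -0.3, 0, 0, 0.4, 0, 0, 0, -0.65, 0, 0, 0.4, 0, 0, 0, -0.65, 0, 0, 0.4, 0, 0, 0, -0.65, 0, 0, 0.4],
)

```text
t: 36.8
eef_pos: [0.4979, -0.1708, 0.1328]
ee_rot: [3.141, -0.0, -1.611]
force: [0.4, 0.6, -1.8]
width: 0.0455
gripper_force: 30.0
```

```bash
python3 prof.py a2
```

```text
x -0.045 [(-90, 0), (-89, 0), (-88, 0), (-87, 0), (-86, 0), (-85, 0), (-84, 0), (-83, 0), (-82, 0), (-81, 0), (-80, 0), (-79, 0), (-78, 0), (-77, 0), (-76, 0), (-75, 0), (-74, 0), (-73, 0), (-72, 0), (-71, 0), (-70, 0), (-69, 0), (-68, 0), (-67, 44), (-66, 174), (-65, 196), (-64, 197), (-63, 197), (-62, 197), (-61, 197), (-60, 197), (-59, 197), (-58, 197), (-57, 197), (-56, 198), (-55, 198), (-54, 197), (-53, 196), (-52, 196), (-51, 197), (-50, 197), (-49, 196), (-48, 195), (-47, 195), (-46, 195), (-45, 195), (-44, 194), (-43, 194), (-42, 194), (-41, 194), (-40, 194), (-39, 194), (-38, 194), (-37, 195), (-36, 196), (-35, 197), (-34, 197), (-33, 196), (-32, 197), (-31, 198), (-30, 198), (-29, 198), (-28, 198), (-27, 199), (-26, 198), (-25, 198), (-24, 197), (-23, 197), (-22, 197), (-21, 196), (-20, 196), (-19, 195), (-18, 194), (-17, 194), (-16, 193), (-15, 193), (-14, 193), (-13, 192), (-12, 192), (-11, 192), (-10, 191), (-9, 191), (-8, 192), (-7, 192), (-6, 192), (-5, 194), (-4, 198), (-3, 199), (-2, 199), (-1, 194), (0, 162), (1, 143), (2, 177), (3, 191), (4, 192), (5, 192), (6, 19
[... 560 characters left out ...]
47, 198), (-46, 198), (-45, 198), (-44, 198), (-43, 198), (-42, 198), (-41, 198), (-40, 198), (-39, 198), (-38, 198), (-37, 198), (-36, 198), (-35, 197), (-34, 197), (-33, 197), (-32, 197), (-31, 197), (-30, 197), (-29, 196), (-28, 197), (-27, 196), (-26, 195), (-25, 195), (-24, 195), (-23, 195), (-22, 196), (-21, 196), (-20, 196), (-19, 196), (-18, 195), (-17, 195), (-16, 196), (-15, 196), (-14, 196), (-13, 196), (-12, 196), (-11, 196), (-10, 195), (-9, 195), (-8, 195), (-7, 194), (-6, 192), (-5, 182), (-4, 183), (-3, 188), (-2, 189), (-1, 184), (0, 158), (1, 143), (2, 180), (3, 193), (4, 194), (5, 194), (6, 194), (7, 193), (8, 192), (9, 192), (10, 192), (11, 193)] rows -42.508755 123.72652
```

arm_command(
  series=[0, 0, -0.001, 0.35, -0.005, 0, 0.4, 0, 0, -0.001, 0.67, -0.005, 0, 0.4, 0, 0, -0.001, 0.67, -0.005, 0, 0.4],
)

```text
t: 37.22
eef_pos: [0.4953, -0.2398, 0.1327]
ee_rot: [3.141, -0.0, -1.613]
force: [-0.3, 1.1, -1.3]
width: 0.0461
gripper_force: 30.0
```

arm_command(
  series=[0, 0, 0, 0.35, -0.005, 0.2, 0.4, 0, 0, 0, 0.67, -0.005, 0.4, 0.4, 0, 0, 0, 0.67, -0.005, 0.6, 0.4, 0, 0, 0, 0.67, -0.005, 0.7, 0.4, 0, 0, 0, 0.67, -0.005, 0.7, 0.4, 0, 0, 0, 0.67, -0.005, 0.7, 0.4],
)

```text
t: 37.98
eef_pos: [0.4945, -0.3042, 0.0641]
ee_rot: [-3.141, -0.0, -1.609]
force: [-0.2, 0.8, -0.5]
width: 0.0457
gripper_force: 30.0
```

Run:
```python
from h import *
s=arm.get_state();print(s["t"],s["eef_pos"],s["ee_rot"],s["force"],s["width"]);go(.4938,-.3053,.003,-1.6093)
```

```text
37.975 [ 0.49446006 -0.30419247  0.06409289] [-3.14050643e+00 -4.48796870e-04 -1.60871782e+00] [-0.16275282  0.78965627 -0.45347534] 0.04572644493319562
row turn [-0.001 -0.     0.   ] shift [0.011 0.007 0.611] t 37.98
```

arm_command(
  series=[0, 0, 0, 0.01, 0.005, 0.15, 0.4, 0, 0, 0, 0.01, 0.005, 0.28, 0.4, 0, 0, 0, 0.01, 0.005, 0.36, 0.4, 0, 0, 0, 0.01, 0.005, 0.4, 0.4, 0, 0, 0, 0.01, 0.005, 0.4, 0.4],
)

```text
t: 38.6
eef_pos: [0.4931, -0.3053, 0.0229]
ee_rot: [3.141, 0.0, -1.609]
force: [0.0, -0.1, -2.2]
width: 0.0461
gripper_force: 30.0
```

Run:
```python
from h import *
s=arm.get_state();print(s["t"],s["eef_pos"],s["ee_rot"],s["force"],s["width"]);go(.4938,-.3053,.001,-1.6093)
```

```text
38.6 [ 0.49313422 -0.30527646  0.02288834] [ 3.14091336e+00  8.38341041e-05 -1.60948874e+00] [ 0.01148733 -0.1087349  -2.19709081] 0.0461118640790387
row turn [ 0.  0. -0.] shift [-0.    -0.007  0.219] t 38.6
```

Stack bottom is now below the walls with no contact; lower to the floor.

arm_command(
  series=[0, 0, 0, 0, 0, 0.1, 0.4, 0, 0, 0, 0, 0, 0.18, 0.4, 0, 0, 0, 0, 0, 0.21, 0.4, 0, 0, 0, 0, 0, 0.21, 0.4],
)

```text
t: 39.1
eef_pos: [0.4931, -0.3052, 0.0019]
ee_rot: [3.141, 0.0, -1.609]
force: [-0.8, 0.1, -1.2]
width: 0.0458
gripper_force: 30.0
```

arm_command(
  series=[0, 0, 0, 0, 0, 0.01, 0.4, 0, 0, 0, 0, 0, 0.01, 0.4],
)

```text
t: 39.35
eef_pos: [0.4934, -0.3053, 0.0014]
ee_rot: [-3.141, -0.0, -1.609]
force: [-0.1, -0.5, -2.2]
width: 0.0459
gripper_force: 30.0
```

arm_command(
  series=[0, 0, 0, 0, 0, 0.01, 0.4, 0, 0, 0, 0, 0, 0.01, 0.4],
)

```text
t: 39.6
eef_pos: [0.4933, -0.3053, 0.0003]
ee_rot: [-3.142, 0.0, -1.609]
force: [-0.3, -0.5, -2.1]
width: 0.0459
gripper_force: 30.0
```

arm_command(
  series=[0, 0, 0, 0, 0, 0.006, 0.4, 0, 0, 0, 0, 0, 0.006, 0.4],
)

```text
t: 39.85
eef_pos: [0.4933, -0.3053, -0.0]
ee_rot: [-3.141, -0.0, -1.609]
force: [-1.2, -0.3, 3.4]
width: 0.0458
gripper_force: 30.0
```

arm_command(
  series=[0, 0, 0, 0, 0, 0.004, 0.4, 0, 0, 0, 0, 0, 0.004, 0.4],
)

```text
t: 40.1
eef_pos: [0.4933, -0.3053, -0.0]
ee_rot: [-3.141, -0.0, -1.609]
force: [-2.7, 2.6, 7.6]
width: 0.046
gripper_force: 30.0
```

arm_command(
  series=[0, 0, 0, 0, 0, -0.004, 0.5, 0, 0, 0, 0, 0, -0.004, 0.5, 0, 0, 0, 0, 0, -0.004, 0.54, 0, 0, 0, 0, 0, -0.004, 0.58, 0, 0, 0, 0, 0, -0.004, 0.62, 0, 0, 0, 0, 0, -0.004, 0.7, 0, 0, 0, 0, 0, -0.004, 0.7, 0, 0, 0, 0, 0, -0.004, 0.7],
  force=3,
)

```text
t: 41.1
eef_pos: [0.4933, -0.3053, -0.0003]
ee_rot: [-3.142, -0.0, -1.609]
force: [-0.1, -0.5, 1.1]
width: 0.0609
gripper_force: 0.0
```

arm_command(
  series=[0, 0, 0, 0, 0, -0.1, 0.7, 0, 0, 0, 0, 0, -0.3, 0.7, 0, 0, 0, 0, 0, -0.6, 0.7, 0, 0, 0, 0, 0, -1, 0.7, 0, 0, 0, 0, 0, -1, 0.7],
)

```text
t: 41.72
eef_pos: [0.4957, -0.3061, 0.1039]
ee_rot: [-3.135, -0.002, -1.609]
force: [-0.1, -0.1, -0.5]
width: 0.0615
gripper_force: 0.0
```

arm_command(
  series=[0, 0, 0, -0.5, 0, -0.4, 0.7, 0, 0, 0, -0.5, 0, -0.4, 0.7, 0, 0, 0, -0.5, 0, -0.4, 0.7, 0, 0, 0, -0.5, 0, -0.4, 0.7],
)

```text
t: 42.22
eef_pos: [0.4945, -0.2556, 0.1387]
ee_rot: [3.14, 0.0, -1.61]
force: [-0.0, 0.1, 0.3]
width: 0.0615
gripper_force: 0.0
```

Run:
```python
from h import *
s=arm.get_state();print(s["t"],s["eef_pos"],s["force"],s["width"])
m=arm.camera_model("wrist");I=arm.grab_frame("wrist");cv2.imwrite("pics/end.png",I)
h=cv2.cvtColor(I,cv2.COLOR_BGR2HSV);w=((h[...,1]<60)&(h[...,2]>120)).astype(np.uint8);w[300:]=0
n,l,st,c=cv2.connectedComponentsWithStats(w)
for i in range(1,n):
    if st[i,4]>800:
        b=cv2.boxPoints(cv2.minAreaRect(np.argwhere(l==i)[:,::-1].astype(np.float32)));t=p2w(m,b,.033);print(st[i],b.round().tolist(),t.round(4).tolist(),t.mean(0))
a=-.0385;R=Ro.from_euler("z",a).as_matrix()[:2,:2]
X=[list(np.array([.4933,-.3053])+R@np.array(k)/1e3)+[z] for z in(.033,.005) for k in((23,-30),(-23,-30),(-23,30),(23,30))]
print(w2p(m,X).round(1).tolist())
g=cv2.cvtColor(I,cv2.COLOR_BGR2GRAY);q=w2p(m,X[:4]).mean(0).astype(int)
for d in(-20,0,15):print(g[q[1]+d,q[0]-60:q[0]+60:2].tolist())
for d in(-15,0,15):print(g[q[1]-70:q[1]+70:2,q[0]+d].tolist())
print(q)
```

```text
42.225 [ 0.49451743 -0.25558724  0.13868319] [-0.0268152   0.11887665  0.34520279] 0.06149586655364326
[ 291  129   60   78 4511] [[291.0, 129.0], [350.0, 129.0], [350.0, 206.0], [291.0, 206.0]] [[0.5149, -0.3359], [0.47, -0.3341], [0.4709, -0.2743], [0.5189, -0.2762]] [ 0.49366715 -0.30510662]
[ 293  219   55   71 3761] [[293.0, 219.0], [347.0, 219.0], [347.0, 289.0], [293.0, 289.0]] [[0.5179, -0.2652], [0.4735, -0.2635], [0.4746, -0.1999], [0.522, -0.2018]] [ 0.49701834 -0.23260355]
[[290.7, 128.6], [351.1, 128.6], [349.3, 205.8], [292.7, 205.9], [293.5, 128.5], [348.4, 128.4], [346.9, 199.0], [295.3, 199.0]]
[205, 201, 203, 207, 203, 199, 201, 200, 198, 202, 201, 198, 201, 203, 199, 206, 239, 248, 248, 248, 247, 224, 186, 180, 180, 180, 180, 180, 180, 180, 181, 180, 180, 180, 180, 180, 180, 180, 181, 180, 180, 180, 180, 180, 180, 160, 118, 120, 121, 120, 118, 120, 120, 117, 118, 121, 121, 121, 122, 118]
[121, 117, 116, 120, 121, 118, 119, 120, 118, 120, 123, 121, 122, 123, 119, 119, 149, 178, 179, 179, 179, 180, 180, 179, 179, 179, 179, 179, 180, 179, 179, 180, 179, 179, 179, 179,
[... 778 characters left out ...]
63, 163, 163, 163, 163, 163, 163, 162, 160, 179, 186, 154, 174, 195, 176, 178, 194, 181, 180, 180, 180, 180, 181, 180, 181, 180, 180, 180, 180, 179, 180, 179, 179, 179, 179, 179, 179, 180, 179, 179, 178, 179, 179, 178, 179, 179, 178, 179, 178, 178, 178, 177, 177, 172, 115, 80, 90, 114, 118, 129, 144, 145, 144, 172, 178, 178, 177, 177, 178]
[152, 151, 151, 152, 152, 152, 152, 152, 148, 145, 184, 185, 150, 112, 122, 122, 154, 181, 181, 181, 181, 180, 180, 180, 180, 180, 180, 180, 180, 180, 179, 179, 180, 179, 180, 180, 179, 179, 179, 179, 179, 178, 178, 179, 179, 178, 179, 179, 179, 178, 178, 178, 177, 178, 172, 114, 82, 92, 115, 119, 125, 142, 146, 145, 172, 178, 178, 178, 178, 178]
[320 167]
```

```bash
python3 -c "
from station import arm
print(arm.job_done())"
```

```text
the job is handed in; nothing more can be done
None
```

I handed the job in at about 42 s of the 72 s allowed: the four tiles were squared into the board's corner, released, taken up again and set down in the carton's empty cell, within about 1 mm of centre by the last wrist picture. The first grasp lifted only the top tile because the fingertips sit about 30 mm higher than the stated tool frame, so the order in the stack is changed, with tile4 now at the bottom; I saw no contact with the jar, bauble or bell, but did not re-measure where they stand.

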